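# Run a batch of battery packs through the test station

## Robot

A 6-joint arm with a two-finger parallel gripper is mounted at the origin on the work surface. World frame = base frame: x ahead of the robot, y to its left, z up, the work surface at z = 0. Lengths are in m, angles in rad, forces in N, time in s.
With the tool pointing down it reaches from about 0.35 to 0.975 m from the base axis. Payload 4.9 kg.
Tool frame: the origin (TCP) lies at the very end of the fingers, on their centre line; the grasp point (between the pads) lies 19 mm behind it; y points along the fingers, z is the direction in which the jaws open and shut, and the axes are right-handed (so a half turn about y gives the same grasp; the last joint's range is limited). The gripper opens to 85 mm and grips with 20 to 120 N. Pads are 22 mm wide; open, the fingers measure 114 mm over their backs; the gripper's body (76 mm by 85 mm) begins 54 mm behind the grasp point. The pads swing forward as they close: fully open they stand 13 mm farther back than shut.
Start: joints at [1.13, 0.053, 1.613, -0, 1.476, -0.119], TCP at [0.198, 0.593, 0.231] pointing down, gripper open.
Joint ranges: [-3.01, 3.01], [-1.01, 2.22], [0.06, 2.58], [-1.02, 4.17], [0.09, 2.62], [-3.14, 3.14]. Speed limits (rad/s): [2.57, 2.57, 3.14, 3.14, 3.14, 3.14].

## Interface

Orientations are given as a rotation vector (axis times angle).
In Python, from station import monitor, viewer, ticket gives the robot as it stands.
- The arm moves only by the tool servo_tool, never from a script. Its argument "commands" is one flat list of numbers, 7 for each row, row after row: the turn, a rotation vector about the tool's x, y, z in rad, then the shift along the tool's x, y, z in cm, then the opening, from 0 (shut) to 1 (fully open). In form: [rx, ry, rz, dx, dy, dz, claw, rx, ry, rz, dx, dy, dz, claw, ...]. A call has 1 to 20 rows; each row shifts and turns the pose as measured when the row begins, along the tool's axes as they then stand; what a row does not reach is not made up. A row lasts 1/10 s, in which the tool goes at most 50 mm and 8.59 degrees, less where a joint would pass 70% of its speed; a pose out of reach is approached as far as the arm can. A call is refused whole if a number of a shift passes 5 or a number of a turn 0.15, either way. A call with a gripper value outside its range is refused whole. The fingers move at their own pace and stop on an object; "grip_force" is the grip in N (left out, the last holds). Time passes only in rows, so rows that do not move let the fingers close. It gives the time, the measured TCP pose, the force and the opening at its end, in the units of the state.
- monitor.get_obs(): the state, without advancing time (a new reading comes with each control period).
- viewer.get_image(name): name is "scene" or "top" or "wrist"; returns a dict with "frame" (384x512x3 uint8, red, green, blue), "depth" (384x512 float32, m along the optical axis (not along the pixel's ray), 0 where there is no reading), "camera_matrix" (3x3 intrinsics, pixels), "cam_to_world" (4x4, takes a point from camera to world coordinates). Camera axes: x right, y down, z forward; pixel columns grow to the right and rows downward; lengths in m; the calibration is good to about 2 mm. The wrist camera is an equidistant fisheye: a pixel r from the principal point sees the ray r / f radians off the axis. A picture is of the moment at which its call begins.
- ticket.finish_job(): hands the job in, once; it reports no verdict.
The state is a dict: "t": time; "q": joint angles; "dq": joint speeds; "effort": joint torques, N m; "tool_pos": TCP position; "tool_rot": TCP orientation; "contact_force": force on the tool from outside, world axes, zero at the start; "wrist_torque": the same for the moment, N m; "opening": finger opening in m.
Only numpy, scipy, OpenCV 4.12 (cv2) and the standard library are available. Lean on these libraries where they do the work, as an engineer would, in place of code of your own. Each camera call takes 0.05 s, during which the arm holds its last target.

## Task

Stand every battery pack from the bench in a bay of the test station's tray, one per bay and terminal block up, then slide the tray by its orange grip fully in to the end stop. With the tray home, press the keys yellow, blue, green in that order, one at a time and each fully down and released, and never press the red key or press any key while the tray is not home. Then pull the tray fully out again and stand all the packs flat on the floor of the blue crate, terminal block up and none stacked, leaving the drill chuck and the yellow roll where they are.

Things in the scene. Friction and masses are not known exactly. Their poses are not given: they have to be found in the camera images.
- pack0_mid (a point): Centre (32 mm above its underside) of a battery pack; 2 or 3 of three are present, else None. Charcoal block 80 (x) x 60 (y) x 34 mm high, on it a centred grey terminal block 56 (x) x 34 (y) x 30 mm high; 64 mm in all, 0.25 to 0.5 kg. z is up. Best held by the terminal block's sides, across y; the shoulders beside it, 13 mm wide, are 2 mm above this point. Same both ways round.
- pack1_mid (a point): Centre (32 mm above its underside) of a battery pack; 2 or 3 of three are present, else None. Charcoal block 80 (x) x 60 (y) x 34 mm high, on it a centred grey terminal block 56 (x) x 34 (y) x 30 mm high; 64 mm in all, 0.25 to 0.5 kg. z is up. Best held by the terminal block's sides, across y; the shoulders beside it, 13 mm wide, are 2 mm above this point. Same both ways round.
- pack2_mid (a point): Centre (32 mm above its underside) of a battery pack; 2 or 3 of three are present, else None. Charcoal block 80 (x) x 60 (y) x 34 mm high, on it a centred grey terminal block 56 (x) x 34 (y) x 30 mm high; 64 mm in all, 0.25 to 0.5 kg. z is up. Best held by the terminal block's sides, across y; the shoulders beside it, 13 mm wide, are 2 mm above this point. Same both ways round.
- tray_floor (a point): Centre of the inner floor (22 mm above the bench) of the sliding aluminium tray, 100 (x) x 248 mm (y), walls and dividers 22 mm above this floor. x is the way the tray slides in (away from the robot), y along the three bays, z up. With the tray out, the white hood's front is 70 mm ahead (+x); hood 280 wide (y), 125 deep (x), underside 100, top 130 mm above the bench.
- bay_left (a point): Centre of the floor of the tray's bay (left, at +y 80 mm): 92 mm (x) x 72 mm (y) inside, 22 mm deep, takes one pack with its length along x, either way round. Moves with the tray; axes as tray_floor.
- bay_mid (a point): Centre of the floor of the tray's bay (middle): 92 mm (x) x 72 mm (y) inside, 22 mm deep, takes one pack with its length along x, either way round. Moves with the tray; axes as tray_floor.
- bay_right (a point): Centre of the floor of the tray's bay (right, at -y 80 mm): 92 mm (x) x 72 mm (y) inside, 22 mm deep, takes one pack with its length along x, either way round. Moves with the tray; axes as tray_floor.
- grip (a point): Tray's orange upright grip post, 22 mm (x) x 30 mm (y), standing on the robot's side of the tray, its top 105 mm above the bench; this point is on its axis, 17 mm below its top. Axes as tray_floor. Can be pinched from above; moves with the tray.
- shuttle (a joint): Position of the sliding tray in m: 0 at its out stop (loading position, towards the robot), 0.12 at its inner end stop under the hood. Stays where it is left; about 4 N of friction, and it can be shifted by a knock.
- key_yellow (a joint): Travel of the yellow spring key in m: 0 up, 0.006 fully down (about 5 N); springs back when let go.
- key_yellow_top (a point): Centre of the top of the round yellow key (32 mm across) on top of the station's white hood; 22 mm above the hood top; pressed straight down. Black collar 48 mm across, 10 mm lower. The four keys stand in a row 60 mm apart, in an order that varies.
- key_blue (a joint): Travel of the blue spring key in m: 0 up, 0.006 fully down (about 5 N); springs back when let go.
- key_blue_top (a point): Centre of the top of the round blue key (32 mm across) on top of the station's white hood; 22 mm above the hood top; pressed straight down. Black collar 48 mm across, 10 mm lower. The four keys stand in a row 60 mm apart, in an order that varies.
- key_green (a joint): Travel of the green spring key in m: 0 up, 0.006 fully down (about 5 N); springs back when let go.
- key_green_top (a point): Centre of the top of the round green key (32 mm across) on top of the station's white hood; 22 mm above the hood top; pressed straight down. Black collar 48 mm across, 10 mm lower. The four keys stand in a row 60 mm apart, in an order that varies.
- key_red (a joint): Travel of the red spring key in m: 0 up, 0.006 fully down (about 5 N); springs back when let go.
- key_red_top (a point): Centre of the top of the round red key (32 mm across) on top of the station's white hood; 22 mm above the hood top; pressed straight down. Black collar 48 mm across, 10 mm lower. The four keys stand in a row 60 mm apart, in an order that varies.
- crate_floor (a point): Centre of the inner floor of the open blue crate for tested packs, fixed to the bench: inside 250 mm (its x) x 120 mm (its y), walls 5 mm thick rising 40 mm above this floor. Floor is 5 mm above the bench.
- chuck_mid (a point): Bystander: dark steel drill chuck standing on the bench, 42 mm across, 65 mm high; point half-way up.
- tape: Bystander: yellow roll, 60 mm across, 25 mm high, lying flat; origin at the centre of its underside.

How it is judged:
By the outcome, as a careful person would: the job done as asked, in the order asked, and still so for the second after the job is handed in, with the robot touching nothing.
Of pack0, pack1, pack2 only 2 to 3 are there at a start; the rules pass over those that are not, and their reading is None.
At some moment in a run one of pack0, pack1, pack2 may be knocked a few centimetres aside while the robot is not near it.
Once in a run the grip may slacken for a moment while it holds something.
It also fails if it takes over 210 s, if anything falls off the work surface, if the arm or the gripper's body presses on something with over 40 N, if the wrist force passes 120 N, or if a joint passes its speed limit or range.

## Working session

There is one attempt and no reset: what is moved stays moved. The work goes in short steps, Python scripts to look and compute and a tool call to move; the robot and the scene stay as the last step left them, time stands still between calls to the robot, and variables do not carry over. Pictures are saved under pics/ and viewed, and the job is handed in when it is done.

Besides the shell and the picture viewer there is one more tool, called in YAML: its name, and indented under it one key for each argument. servo_tool: Moves the arm, as the interface text tells. Its arguments: {"type":"object","properties":{"commands":{"type":"array","items":{"type":"number"}},"grip_force":{"type":"number"}},"required":["commands"]}

```bash
ls; mkdir -p pics
python3 - <<'E'
from station import monitor, viewer
import cv2, numpy as np
o=monitor.get_obs(); print(o)
for n in ("scene","top"):
    d=viewer.get_image(n)
    np.savez(f"pics/{n}0.npz",**d)
    cv2.imwrite(f"pics/{n}0.png",cv2.resize(d["frame"][:,:,::-1],(768,576),interpolation=cv2.INTER_CUBIC))
    print(n,d["camera_matrix"],d["cam_to_world"])
E
```

```text
pics
{'t': 0.0, 'q': array([ 1.13002041e+00,  5.33669720e-02,  1.61431019e+00,  8.00708498e-06,
        1.47596994e+00, -1.19031774e-01]), 'dq': array([-0.00038029, -0.00122448,  0.00031083,  0.00039305, -0.0014745 ,
        0.00051303]), 'effort': array([-2.37558939e-03, -3.93682694e+01, -3.70167017e+01, -1.97383479e-04,
        7.19238102e-03, -8.60017870e-07]), 'tool_pos': array([0.19738783, 0.59235679, 0.23004706]), 'tool_rot': array([-1.55798369,  0.25302262, -0.2521156 ]), 'contact_force': array([-0.50055871,  0.25911474,  1.39105892]), 'wrist_torque': array([-0.01674283,  0.04376941, -0.03693478]), 'opening': 0.08561561400837832}
scene [[401.69737839   0.         255.8195576 ]
 [  0.         401.69737839 189.38450978]
 [  0.           0.           1.        ]] [[-0.84550679  0.29797715 -0.44308903  1.08605959]
 [ 0.53380161  0.49219401 -0.68760519  0.76275446]
 [ 0.01319513 -0.81789649 -0.57521406  0.78424066]
 [ 0.          0.          0.          1.        ]]
top [[486.16956479   0.         256.65110387]
 [  0.         486.16956479 190.86747444]
 [  0.           0.           1.        ]] [[-0.02522037 -0.99751771  0.06574456  0.46964583]
 [-0.99931906  0.02338486 -0.02854061 -0.03266499]
 [ 0.02693233 -0.0664196  -0.99742824  1.40140897]
 [ 0.          0.          0.          1.        ]]
```

View pics/top0.png

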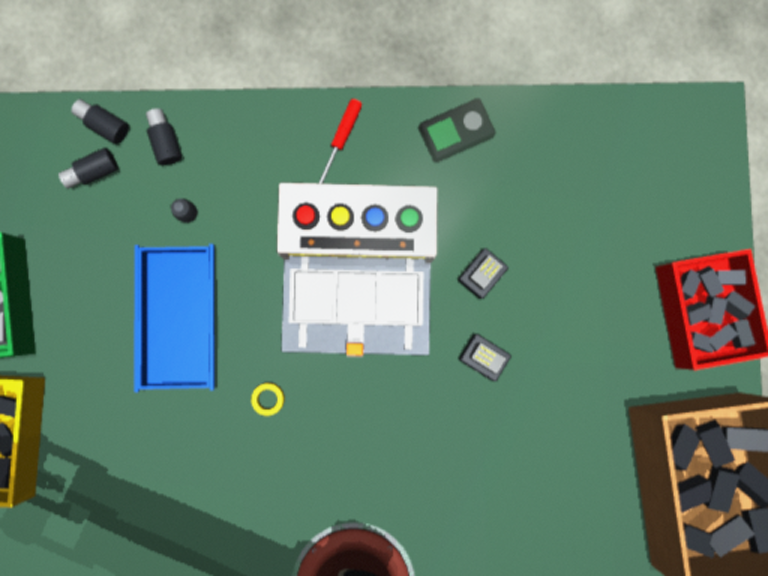

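View pics/scene0.png

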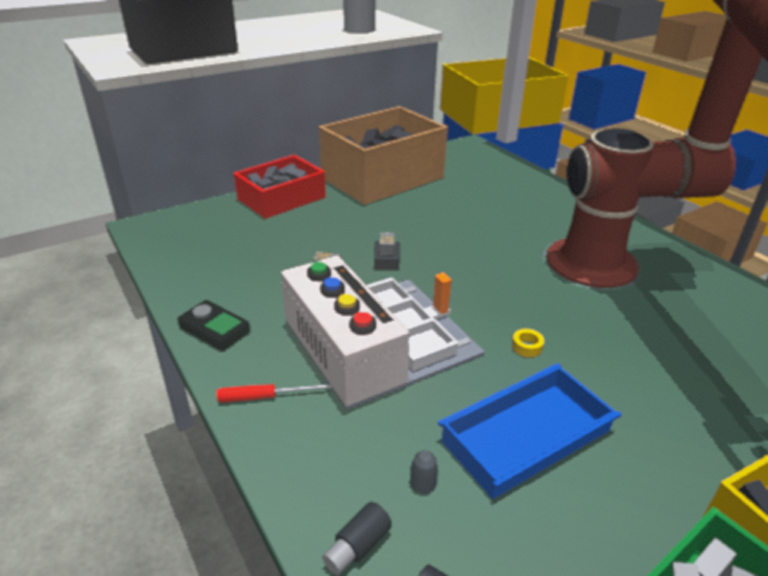

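The top view shows two packs at (484,272) and (486,357), right of the tray. The hood keys run red, yellow, blue, green from left to right. The crate is at (175,317), the chuck at (184,210) and the roll at (267,399). I'll measure all of these next.

```bash
cat > h.py <<'E'
import numpy as np, cv2
from scipy.spatial.transform import Rotation as R
def cloud(d):
    K=d["camera_matrix"];T=d["cam_to_world"];Z=d["depth"]
    v,u=np.mgrid[:Z.shape[0],:Z.shape[1]]
    P=np.stack([(u-K[0,2])/K[0,0]*Z,(v-K[1,2])/K[1,1]*Z,Z],-1)
    W=P@T[:3,:3].T+T[:3,3]; W[Z<=0]=np.nan
    return W
def rect(pts):
    r=cv2.minAreaRect((pts[:,:2]*1000).astype(np.float32))
    return [round(x/1000,4) for x in r[0]],[round(x,1) for x in r[1]],round(r[2],1)
def comps(mask,W,minn=15):
    n,l,s,c=cv2.connectedComponentsWithStats(mask.astype(np.uint8))
    out=[]
    for i in range(1,n):
        if s[i,4]>=minn:
            p=W[l==i]; out.append((s[i,4],c[i].round(1),p))
    return out
def packs(d,zlo=0.05,zhi=0.075):
    W=cloud(d); f=d["frame"].astype(int)
    return W
def segs(d,name):
    W=cloud(d); hsv=cv2.cvtColor(d["frame"],cv2.COLOR_RGB2HSV).astype(int)
    H,S,V=hsv[...,0],hsv[...,1],hsv[...,2]
    return W,H,S,V
E
python3 - <<'E'
from h import *
d=dict(np.load("pics/top0.npz")); W,H,S,V=segs(d,"top"); Z=W[...,2]
X,Y=W[...,0],W[...,1]
g=(X>0.2)&(X<0.9)&(abs(Y)<0.5)
print("bench z",np.nanmedian(Z[g&(H>70)&(H<85)&(S>80)]))
def show(t,m,minn=15):
    for n,c,p in comps(m,W,minn): print(t,n,c,"med",np.nanmedian(p,0).round(4),"zmax",np.nanmax(p[:,2]).round(4),rect(p))
show("pack>1cm",g&(Z>0.012)&(Z<0.09)&(Y<-0.18)&(Y>-0.42)&(X>.2)&(X<.7))
show("term",g&(Z>0.052)&(Z<0.09)&(Y<-0.18)&(Y>-0.42)&(X>.2)&(X<.7))
show("high", g&(Z>0.115)&(X>.4),30)
show("sat keys",g&(Z>0.135)&(S>120))
show("orange",g&(Z>0.08)&(Z<.12)&(S>150)&(H<20))
show("blue",g&(H>100)&(H<120)&(S>150)&(Z<.1),100)
show("cratewall",g&(H>100)&(H<120)&(S>150)&(Z<.1)&(Z>.035),100)
show("yellow",g&(H>20)&(H<35)&(S>150)&(Z<.05),30)
show("chuck",g&(Z>.02)&(Z<.08)&(Y>.2)&(X>.6)&(S<100),30)
show("trayfloor",g&(Z>.015)&(Z<.03)&(V>170)&(S<60),100)
E
```

```text
bench z 0.0006442506227228861
pack>1cm 618 [321.5 181.6] med [ 0.5806 -0.2534  0.0375] zmax 0.0747 ([0.5827, -0.2577], [60.9, 80.4], 48.8)
pack>1cm 629 [322.9 237.6] med [ 0.4241 -0.2518  0.0372] zmax 0.0713 ([0.4235, -0.2558], [80.6, 60.6], 56.3)
term 254 [323.6 180.5] med [ 0.583  -0.2574  0.064 ] zmax 0.0747 ([0.5829, -0.2581], [34.0, 56.6], 49.1)
term 261 [324.9 237.9] med [ 0.4236 -0.2554  0.0644] zmax 0.0713 ([0.4237, -0.2558], [56.6, 34.3], 56.0)
high 5038 [237.7 146.3] med [ 0.6701 -0.0219  0.1315] zmax 0.1599 ([0.6735, -0.0226], [280.6, 127.8], 87.3)
sat keys 139 [203.2 142.8] med [0.6791 0.0671 0.1523] zmax 0.1589 ([0.6807, 0.0675], [32.4, 32.1], 85.5)
sat keys 126 [226.3 143.2] med [0.6777 0.0074 0.1521] zmax 0.1584 ([0.6786, 0.0071], [32.7, 31.5], 23.7)
sat keys 116 [249.4 143.9] med [ 0.6742 -0.052   0.1529] zmax 0.1599 ([0.6747, -0.0528], [29.5, 29.7], 12.1)
sat keys 88 [272.6 144.4] med [ 0.6722 -0.1136  0.1525] zmax 0.1579 ([0.6713, -0.1138], [26.1, 24.7], 88.0)
blue 5055 [115.8 211.7] med [0.5107 0.3295 0.0075] zmax 0.0546 ([0.512, 0.3281], [161.2, 276.4], 89.9)
crat
[... 345 characters left out ...]
406 0.043 ] zmax 0.0565 ([0.8556, 0.3459], [100.4, 48.5], 18.1)
chuck 444 [ 62.9 110.1] med [0.7982 0.4657 0.0439] zmax 0.0565 ([0.8026, 0.4707], [48.1, 70.5], 23.4)
chuck 200 [121.5 139.1] med [0.7105 0.2999 0.0564] zmax 0.0715 ([0.7138, 0.303], [37.0, 38.9], 82.7)
trayfloor 820 [208.6 197. ] med [0.5463 0.0641 0.0228] zmax 0.03 ([0.5466, 0.0646], [71.2, 91.3], 88.5)
trayfloor 811 [237.2 197.5] med [ 0.5437 -0.0164  0.0226] zmax 0.0299 ([0.5425, -0.0161], [72.0, 91.7], 86.6)
trayfloor 812 [265.4 198.4] med [ 0.5388 -0.0961  0.0228] zmax 0.0299 ([0.5394, -0.0967], [71.5, 91.0], 88.1)
trayfloor 113 [236.3 221.2] med [ 0.4764 -0.0118  0.0259] zmax 0.0299 ([0.4752, -0.0086], [39.7, 31.0], 88.6)
```

```bash
cat >> h.py <<'E'
def delta(target,yawz=None):
    """target TCP xyz; yawz = world angle(deg) wanted for tool z (jaw) axis, mod 180. Prints turn about tool axes and shift in tool axes (after the turn and now)"""
    from station import monitor
    o=monitor.get_obs(); p=o["tool_pos"]; M=R.from_rotvec(o["tool_rot"])
    m=M.as_matrix()
    print("t %.2f"%o["t"],"pos",p.round(4),"F",o["contact_force"].round(1),"open",round(o["opening"],4),"q6",o["q"].round(2))
    cur=np.degrees(np.arctan2(m[1,2],m[0,2]))
    print("tool z yaw %.1f"%cur,"tool y",m[:,1].round(3))
    D=np.asarray(target)-p
    if yawz is not None:
        e=(yawz-cur+90)%180-90
        z=np.array([np.cos(np.radians(yawz)),np.sin(np.radians(yawz)),0]); 
        if z@m[:,2]<0: z=-z
        y=np.array([0,0,-1.]); x=np.cross(y,z)
        Rt=np.stack([x,y,z],1)
        rv=(M.inv()*R.from_matrix(Rt)).as_rotvec()
        print("yaw err %.1f"%e,"turn tool",rv.round(3),"-> shift after turn(cm)",(Rt.T@D*100).round(2))
    print("shift now (cm)",(m.T@D*100).round(2),"dist",(np.linalg.norm(D)*100).round(2))
E
python3 - <<'E'
from h import *
d=dict(np.load("pics/top0.npz")); W,H,S,V=segs(d,"top"); Z=W[...,2]
X,Y=W[...,0],W[...,1]
m=(H>5)&(H<20)&(S>150)&(X>.4)&(X<.5)&(abs(Y)<.1)
print("orange",m.sum())
for n,c,p in comps(m,W,5):
    print(n,c,np.nanmedian(p,0).round(4),rect(p),np.nanpercentile(p[:,2],[5,95]))
    q=p[p[:,2]>.09]; print(len(q),rect(q), q.mean(0))
b=(H>100)&(H<120)&(S>150)&(X>.3)&(X<.7)&(Y>.2)
for zl,zh in((-.01,.012),(.042,.05),(.04,.06)):
    for n,c,p in comps(b&(Z>zl)&(Z<zh),W,60): print("crate",zl,n,c,rect(p),p.min(0),p.max(0))
for t in((.5827,-.2577,.2),(.4235,-.2558,.2)): delta(t,48.8 if t[0]>.5 else 56.2-90)
E
```

```text
orange 17
7 [231. 232.] [0.4473 0.0011 0.1035] ([0.4473, 0.0011], [0.1, 15.9], 89.0) [0.1016115 0.107273 ]
7 ([0.4473, 0.0011], [0.1, 15.9], 89.0) [0.44728294 0.00112138 0.1042848 ]
8 [240.9 231.6] [ 0.4479 -0.0254  0.1034] ([0.4466, -0.0241], [2.7, 15.9], 89.1) [0.10176939 0.10719623]
8 ([0.4466, -0.0241], [2.7, 15.9], 89.1) [ 0.44759471 -0.02510651  0.10386368]
crate -0.01 3485 [117.4 211.4] ([0.5134, 0.3255], [114.2, 251.2], 89.7) [ 0.3875828   0.26790731 -0.00462702] [0.63878223 0.38313297 0.01192888]
crate 0.042 480 [ 94.4 208.2] ([0.5115, 0.3436], [106.6, 267.5], 87.4) [0.37957152 0.2843815  0.04200264] [0.64730895 0.39422654 0.04993717]
crate 0.042 409 [137.4 215.4] ([0.5066, 0.2663], [89.7, 275.5], 76.2) [0.37845188 0.24733234 0.04205036] [0.64462949 0.3426726  0.04998611]
crate 0.04 1023 [115.1 212.1] ([0.5125, 0.32], [145.5, 267.7], 89.2) [0.37843994 0.24733234 0.04000175] [0.64730895 0.39422654 0.05460152]
t 0.10 pos [0.1974 0.5924 0.2302] F [ 0.4 -0.5 -0.3] open 0.0854 q6 [ 1.13  0.05  1.61  0.    1.48 -0.12]
tool z yaw 71.6 tool y [-0.001 -0.002 -1.   ]
yaw err -22.8 turn tool [0.002 0.397 0.   ] -> shift after turn(cm) [ 84.99   3.02 -38.58]
shift now (cm) [ 63.44   3.13 -68.46] dist 93.38
t 0.10 pos [0.1974 0.5924 0.2302] F [ 0.4 -0.5 -0.3] open 0.0854 q6 [ 1.13  0.05  1.61  0.    1.48 -0.12]
tool z yaw 71.6 tool y [-0.001 -0.002 -1.   ]
yaw err 74.6 turn tool [ 1.000e-03 -1.303e+00 -1.000e-03] -> shift after turn(cm) [-57.91   3.02 -65.97]
shift now (cm) [ 48.27   3.14 -73.31] dist 87.83
```

servo_tool:
  commands: [0, 0.13, 0, 0, 0, 0, 1, 0, 0.13, 0, 0, 0, 0, 1, 0, 0.13, 0, 0, 0, 0, 1, 0, 0, 0, 4.5, 0.1, -2.0, 1, 0, 0, 0, 4.5, 0.1, -2.0, 1, 0, 0, 0, 4.5, 0.1, -2.0, 1, 0, 0, 0, 4.5, 0.1, -2.0, 1, 0, 0, 0, 4.5, 0.1, -2.0, 1, 0, 0, 0, 4.5, 0.1, -2.0, 1, 0, 0, 0, 4.5, 0.1, -2.0, 1, 0, 0, 0, 4.5, 0.1, -2.0, 1, 0, 0, 0, 4.5, 0.1, -2.0, 1, 0, 0, 0, 4.5, 0.1, -2.0, 1, 0, 0, 0, 4.5, 0.1, -2.0, 1, 0, 0, 0, 4.5, 0.1, -2.0, 1, 0, 0, 0, 4.5, 0.1, -2.0, 1, 0, 0, 0, 4.5, 0.1, -2.0, 1, 0, 0, 0, 4.5, 0.1, -2.0, 1, 0, 0, 0, 4.5, 0.1, -2.0, 1, 0, 0, 0, 4.5, 0.1, -2.0, 1]
  grip_force: 50

```text
t: 2.1
tool_pos: [0.543, -0.1829, 0.2066]
tool_rot: [-1.506, 0.565, -0.561]
contact_force: [0.7, 0.7, -0.6]
opening: 0.0854
```

Run:
```python
from h import *
from station import viewer
delta((.5827,-.2577,.2),48.8)
d=viewer.get_image("scene"); cv2.imwrite("pics/s1.png",cv2.resize(d["frame"][:,:,::-1],(768,576)))
d=viewer.get_image("wrist"); cv2.imwrite("pics/w1.png",d["frame"][:,:,::-1])
```

```text
t 2.10 pos [ 0.543  -0.1829  0.2066] F [ 0.7  0.7 -0.6] open 0.0854 q6 [-0.45 -0.05  1.76 -0.01  1.44 -1.3 ]
tool z yaw 48.8 tool y [-0.006 -0.008 -1.   ]
yaw err -0.0 turn tool [0.01  0.    0.001] -> shift after turn(cm) [ 7.91  0.66 -3.02]
shift now (cm) [ 7.91  0.7  -3.01] dist 8.49
```

View scene.

View pics/s1.png

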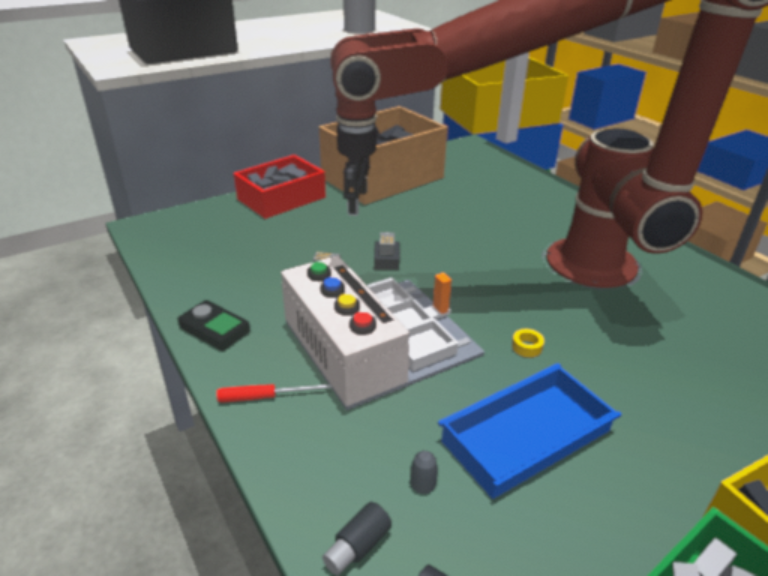

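View pics/w1.png

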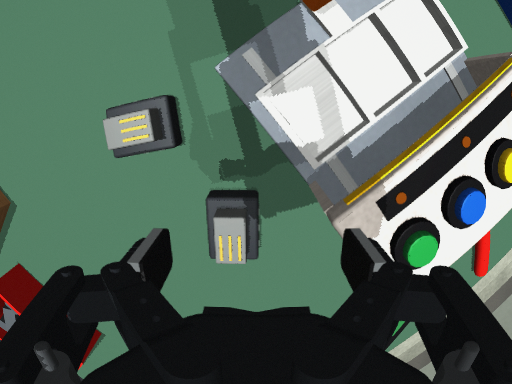

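servo_tool:
  commands: [0.01, 0, 0, 4.0, 0.7, -1.5, 1, 0, 0, 0, 3.9, 1, -1.5, 1, 0, 0, 0, 0, 4, 0, 1, 0, 0, 0, 0, 4, 0, 1, 0, 0, 0, 0, 0, 0, 1]

```text
t: 2.7
tool_pos: [0.5834, -0.2628, 0.1049]
tool_rot: [-1.495, 0.568, -0.566]
contact_force: [-0.2, 0.5, -1.4]
opening: 0.0853
```

Run:
```python
from h import *
from station import viewer
delta((.5828,-.258,.040),48.9)
d=viewer.get_image("wrist"); cv2.imwrite("pics/w2.png",d["frame"][:,:,::-1])
```

```text
t 2.70 pos [ 0.5834 -0.2628  0.1049] F [-0.2  0.5 -1.4] open 0.0853 q6 [-0.54  0.19  1.68  0.    1.27 -1.39]
tool z yaw 48.5 tool y [-0.001  0.001 -1.   ]
yaw err 0.4 turn tool [-0.    -0.008 -0.001] -> shift after turn(cm) [-0.36  6.49  0.32]
shift now (cm) [-0.35  6.49  0.32] dist 6.51
```

View pics/w2.png

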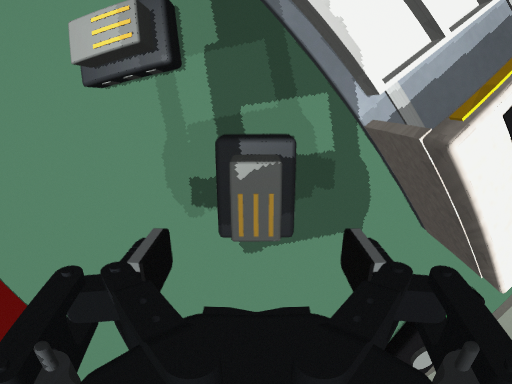

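The pack sits centred between the open fingers, at about (256,190) in the wrist picture. I'll go down now.

servo_tool:
  commands: [0, -0.008, 0, -0.35, 2.5, 0.3, 1, 0, 0, 0, 0, 2, 0, 1, 0, 0, 0, 0, 1.5, 0, 1, 0, 0, 0, 0, 0.5, 0, 1, 0, 0, 0, 0, 0, 0, 1]

```text
t: 3.25
tool_pos: [0.591, -0.2597, 0.0538]
tool_rot: [-1.5, 0.543, -0.574]
contact_force: [-0.1, 0.3, 0.2]
opening: 0.0854
```

Run:
```python
from h import *
delta((.5828,-.258,.040),48.9)
```

```text
t 3.25 pos [ 0.591  -0.2597  0.0538] F [-0.1  0.3  0.2] open 0.0854 q6 [-0.53  0.25  1.7   0.    1.17 -1.39]
tool z yaw 49.1 tool y [ 0.017 -0.009 -1.   ]
yaw err -0.2 turn tool [-0.004  0.004  0.019] -> shift after turn(cm) [-0.73  1.38 -0.41]
shift now (cm) [-0.76  1.37 -0.41] dist 1.61
```

servo_tool:
  commands: [0, 0, 0.019, -0.75, 0, -0.4, 1, 0, 0, 0, 0, 0.7, 0, 1, 0, 0, 0, 0, 0, 0, 1]

```text
t: 3.55
tool_pos: [0.584, -0.2587, 0.0502]
tool_rot: [-1.494, 0.553, -0.562]
contact_force: [0.5, -0.4, -0.5]
opening: 0.0855
```

Run:
```python
from h import *
delta((.5828,-.258,.040),48.9)
```

```text
t 3.55 pos [ 0.584  -0.2587  0.0502] F [ 0.5 -0.4 -0.5] open 0.0855 q6 [-0.54  0.25  1.71  0.    1.17 -1.39]
tool z yaw 49.1 tool y [ 0.006  0.002 -1.   ]
yaw err -0.2 turn tool [-0.005  0.004  0.004] -> shift after turn(cm) [-0.13  1.02 -0.03]
shift now (cm) [-0.14  1.02 -0.03] dist 1.03
```

servo_tool:
  commands: [0, 0, 0, -0.1, 0.7, 0, 1, 0, 0, 0, 0, 0.5, 0, 1, 0, 0, 0, 0, 0, 0, 1]

```text
t: 3.85
tool_pos: [0.5836, -0.2584, 0.038]
tool_rot: [-1.494, 0.553, -0.563]
contact_force: [0.4, -0.4, -0.8]
opening: 0.0854
```

Run:
```python
from h import *
delta((.5828,-.258,.040),48.9)
```

```text
t 3.85 pos [ 0.5836 -0.2584  0.038 ] F [ 0.4 -0.4 -0.8] open 0.0854 q6 [-0.54  0.26  1.72  0.01  1.15 -1.39]
tool z yaw 49.1 tool y [ 0.008  0.001 -1.   ]
yaw err -0.2 turn tool [-0.006  0.004  0.005] -> shift after turn(cm) [-0.09 -0.2  -0.02]
shift now (cm) [-0.08 -0.2  -0.02] dist 0.22
```

servo_tool:
  commands: [0, 0, 0, 0, 0, 0, 0, 0, 0, 0, 0, 0, 0, 0, 0, 0, 0, 0, 0, 0, 0, 0, 0, 0, 0, 0, 0, 0, 0, 0, 0, 0, 0, 0, 0, 0, 0, 0, 0, 0, 0, 0]
  grip_force: 70

```text
t: 4.45
tool_pos: [0.5837, -0.2585, 0.038]
tool_rot: [-1.494, 0.553, -0.563]
contact_force: [0.2, -0.3, -0.6]
opening: 0.0328
```

servo_tool:
  commands: [0, 0, 0, 0, -1, 0, 0, 0, 0, 0, 0, -2, 0, 0, 0, 0, 0, 0, -4, 0, 0, 0, 0, 0, 0, -4, 0, 0, 0, 0, 0, 0, -3, 0, 0, 0, 0, 0, 0, -2, 0, 0, 0, 0, 0, 0, 0, 0, 0]

```text
t: 5.15
tool_pos: [0.5796, -0.2565, 0.2015]
tool_rot: [-1.492, 0.56, -0.555]
contact_force: [0.4, -0.2, -3.1]
opening: 0.0328
```

Run:
```python
from h import *
delta((.5466,.0646,.2),87.3)
```

```text
t 5.15 pos [ 0.5796 -0.2565  0.2015] F [ 0.4 -0.2 -3.1] open 0.0328 q6 [-0.54  0.09  1.62  0.01  1.43 -1.39]
tool z yaw 49.1 tool y [-0.001  0.006 -1.   ]
yaw err 38.2 turn tool [-0.006 -0.666 -0.003] -> shift after turn(cm) [-4.81  0.15 31.92]
shift now (cm) [-23.51   0.36  22.12] dist 32.28
```

servo_tool:
  commands: [0, -0.133, 0, 0, 0, 0, 0, 0, -0.133, 0, 0, 0, 0, 0, 0, -0.133, 0, 0, 0, 0, 0, 0, -0.133, 0, 0, 0, 0, 0, 0, -0.133, 0, 0, 0, 0, 0, 0, 0, 0, -1, 0, 2, 0, 0, 0, 0, -0.8, 0, 4, 0, 0, 0, 0, -0.6, 0, 4, 0, 0, 0, 0, -0.6, 0, 4, 0, 0, 0, 0, -0.6, 0, 4, 0, 0, 0, 0, -0.6, 0, 4, 0, 0, 0, 0, -0.4, 0, 4, 0, 0, 0, 0, -0.2, 0, 3.5, 0, 0, 0, 0, 0, 0, 2, 0, 0, 0, 0, 0, 0, 0, 0]

```text
t: 6.65
tool_pos: [0.5234, 0.0745, 0.1807]
tool_rot: [-1.552, 0.045, 0.008]
contact_force: [0.2, -0.0, -2.7]
opening: 0.0328
```

Run:
```python
from h import *
from station import viewer
delta((.5466,.0646,.06),87.3)
d=viewer.get_image("scene"); cv2.imwrite("pics/s3.png",cv2.resize(d["frame"][:,:,::-1],(768,576)))
d=viewer.get_image("wrist"); cv2.imwrite("pics/w3.png",d["frame"][:,:,::-1])
```

```text
t 6.65 pos [0.5234 0.0745 0.1807] F [ 0.2 -0.  -2.7] open 0.0328 q6 [-0.01 -0.12  1.87  0.02  1.43 -1.56]
tool z yaw 88.6 tool y [-0.034  0.019 -0.999]
yaw err -1.3 turn tool [-0.018  0.024 -0.035] -> shift after turn(cm) [ 2.37 12.07 -0.88]
shift now (cm) [ 2.76 11.97 -1.15] dist 12.33
```

View pics/s3.png

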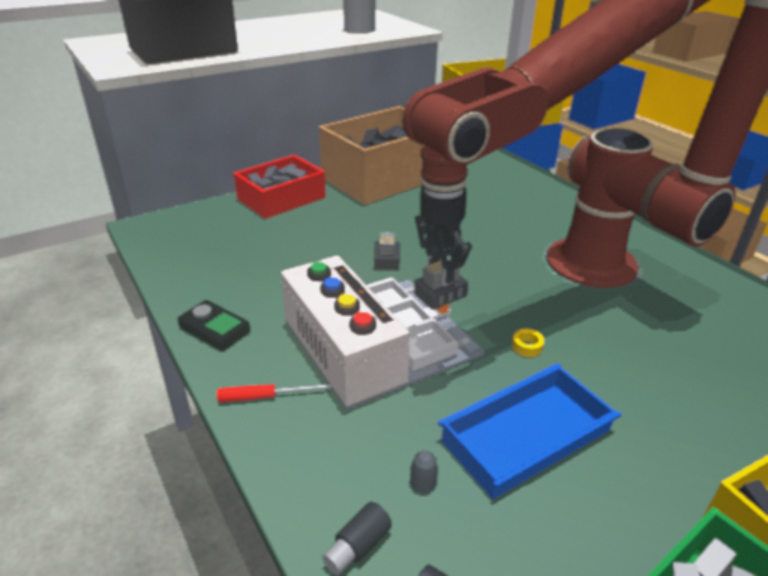

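View pics/w3.png

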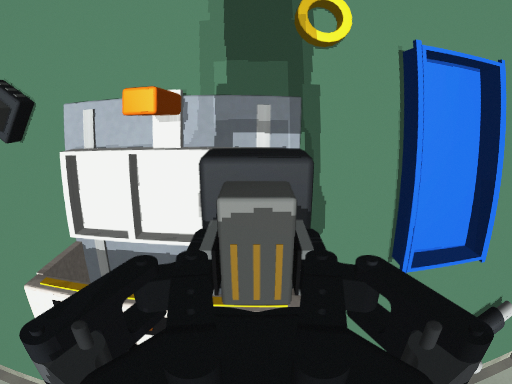

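servo_tool:
  commands: [-0.018, 0.024, -0.035, 2.7, 0, -1.1, 0, 0, 0, 0, 0, 2, 0, 0, 0, 0, 0, 0, 3, 0, 0, 0, 0, 0, 0, 1, 0, 0, 0, 0, 0, 0, 0, 0, 0]

```text
t: 7.25
tool_pos: [0.5513, 0.0541, 0.1166]
tool_rot: [-1.575, 0.045, -0.045]
contact_force: [-0.4, -0.4, -3.2]
opening: 0.0329
```

Run:
```python
from h import *
delta((.5466,.0646,.0605),87.3)
```

```text
t 7.25 pos [0.5513 0.0541 0.1166] F [-0.4 -0.4 -3.2] open 0.0329 q6 [-0.03 -0.02  1.88 -0.    1.28 -1.55]
tool z yaw 86.7 tool y [ 0.    -0.004 -1.   ]
yaw err 0.6 turn tool [ 0.004 -0.01   0.   ] -> shift after turn(cm) [-0.52  5.61  1.03]
shift now (cm) [-0.53  5.6   1.04] dist 5.73
```

servo_tool:
  commands: [0, -0.01, 0, -0.4, 0, 0.8, 0, 0, 0, 0, 0, 1.5, 0, 0, 0, 0, 0, 0, 1, 0, 0, 0, 0, 0, 0, 0, 0, 0, 0, 0, 0, 0, 0, 0, 0]

```text
t: 7.75
tool_pos: [0.5491, 0.0621, 0.0927]
tool_rot: [-1.575, 0.034, -0.041]
contact_force: [0.4, -0.9, -3.3]
opening: 0.0329
```

Run:
```python
from h import *
delta((.5466,.0646,.0605),87.3)
```

```text
t 7.75 pos [0.5491 0.0621 0.0927] F [ 0.4 -0.9 -3.3] open 0.0329 q6 [-0.02  0.01  1.9  -0.    1.23 -1.54]
tool z yaw 87.3 tool y [ 0.004 -0.005 -1.   ]
yaw err 0.0 turn tool [ 0.004 -0.001  0.005] -> shift after turn(cm) [-0.27  3.22  0.24]
shift now (cm) [-0.28  3.22  0.26] dist 3.24
```

Each bay gives ±6 mm of clearance and the error is now about 3 mm. I'll correct that and lower the pack in.

servo_tool:
  commands: [0, 0, 0, -0.2, 0, 0.2, 0, 0, 0, 0, -0.05, 0.8, 0.05, 0, 0, 0, 0, 0, 1, 0, 0, 0, 0, 0, 0, 0.8, 0, 0, 0, 0, 0, 0, 0, 0, 0]

```text
t: 8.25
tool_pos: [0.5474, 0.0649, 0.0655]
tool_rot: [-1.575, 0.032, -0.042]
contact_force: [-0.4, 0.3, -2.9]
opening: 0.0327
```

Run:
```python
from h import *
from station import viewer
delta((.5466,.0646,.0605),87.3)
d=viewer.get_image("wrist"); cv2.imwrite("pics/w4.png",d["frame"][:,:,::-1])
```

```text
t 8.25 pos [0.5474 0.0649 0.0655] F [-0.4  0.3 -2.9] open 0.0327 q6 [-0.01  0.04  1.92 -0.    1.18 -1.54]
tool z yaw 87.3 tool y [ 0.006 -0.005 -1.   ]
yaw err 0.0 turn tool [ 0.004 -0.     0.007] -> shift after turn(cm) [-0.08  0.5  -0.04]
shift now (cm) [-0.08  0.5  -0.04] dist 0.51
```

View pics/w4.png

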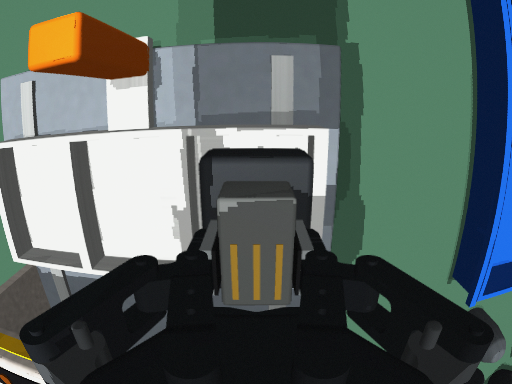

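servo_tool:
  commands: [0, 0, 0, 0, 0.3, 0, 0, 0, 0, 0, 0, 0.3, 0, 0, 0, 0, 0, 0, 0.1, 0, 0]

```text
t: 8.6
tool_pos: [0.5486, 0.0648, 0.06]
tool_rot: [-1.575, 0.031, -0.044]
contact_force: [-4.1, -1.7, 7.4]
opening: 0.0325
```

Run:
```python
from h import *
delta((.5466,.0646,.0605),87.3)
```

```text
t 8.60 pos [0.5486 0.0648 0.06  ] F [-4.1 -1.7  7.4] open 0.0325 q6 [-0.01  0.05  1.92 -0.    1.16 -1.54]
tool z yaw 87.3 tool y [ 0.008 -0.005 -1.   ]
yaw err 0.0 turn tool [ 0.004 -0.     0.008] -> shift after turn(cm) [-0.2  -0.05 -0.03]
shift now (cm) [-0.2  -0.05 -0.03] dist 0.21
```

servo_tool:
  commands: [0, 0, 0, 0, 0, 0, 0.6, 0, 0, 0, 0, 0, 0, 0.6, 0, 0, 0, 0, 0, 0, 0.6, 0, 0, 0, 0, -2, 0, 0.6, 0, 0, 0, 0, -4, 0, 0.6, 0, 0, 0, 0, -4, 0, 1, 0, 0, 0, 0, -3, 0, 1, 0, 0, 0, 0, 0, 0, 1]

```text
t: 9.4
tool_pos: [0.5483, 0.0654, 0.1957]
tool_rot: [-1.575, 0.028, -0.046]
contact_force: [1.1, -0.4, 0.7]
opening: 0.0855
```

Run:
```python
from h import *
from station import viewer
delta((.4237,-.2558,.2),-33.9)
for n in("top","wrist"):
    d=viewer.get_image(n); cv2.imwrite(f"pics/{n}5.png",d["frame"][:,:,::-1]); np.savez(f"pics/{n}5.npz",**d)
d=dict(np.load("pics/top5.npz"))
W,H,S,V=segs(d,"top"); Z=W[...,2];X,Y=W[...,0],W[...,1]
for n,c,p in comps((Z>0.052)&(Z<0.09)&(Y<-0.1)&(Y>-0.42)&(X>.2)&(X<.6),W,60): print(n,c,rect(p))
for n,c,p in comps((Z>0.012)&(Z<0.09)&(Y<-0.18)&(Y>-0.42)&(X>.2)&(X<.6),W,60): print(n,c,rect(p))
```

```text
t 9.40 pos [0.5483 0.0654 0.1957] F [ 1.1 -0.4  0.7] open 0.0855 q6 [-0.01 -0.1   1.83 -0.    1.41 -1.54]
tool z yaw 87.3 tool y [ 0.011 -0.005 -1.   ]
yaw err 58.8 turn tool [ 0.01  -1.027  0.008] -> shift after turn(cm) [-33.61  -0.43  -7.57]
shift now (cm) [-10.91  -0.42 -32.68] dist 34.45
260 [325.  237.9] ([0.4236, -0.2562], [57.2, 33.7], 56.6)
631 [322.9 237.6] ([0.4235, -0.2565], [80.8, 61.4], 56.5)
```

View pics/top5.png

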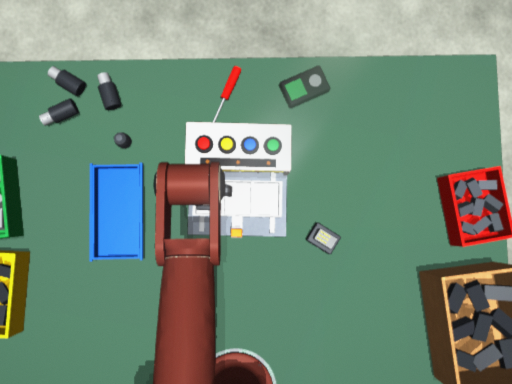

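View pics/wrist5.png

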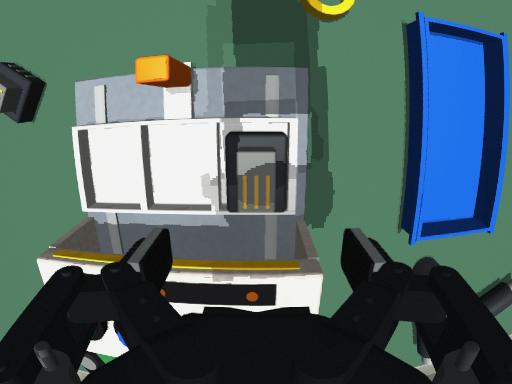

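servo_tool:
  commands: [0, 0, 0, -1.4, 0, -4.2, 1, 0, 0, 0, -1.4, 0, -4.2, 1, 0, 0, 0, -1.4, 0, -4.2, 1, 0, 0, 0, -1.4, 0, -4.2, 1, 0, 0, 0, -1.4, 0, -4.2, 1, 0, 0, 0, -1.4, 0, -4.2, 1, 0, 0, 0, -1.0, 0, -3, 1, 0, 0.14, 0, 0, 0, 0, 1, 0, 0.14, 0, 0, 0, 0, 1, 0, 0.14, 0, 0, 0, 0, 1, 0, 0.14, 0, 0, 0, 0, 1, 0, 0.14, 0, 0, 0, 0, 1, 0, 0.14, 0, 0, 0, 0, 1, 0, 0.14, 0, 0, 0, 0, 1, 0, 0.14, 0, 0, 0, 0, 1, 0, 0.14, 0, 0, 0, 0, 1, 0, 0.14, 0, 0, 0, 0, 1, 0, 0.14, 0, 0, 0, 0, 1, 0, 0.14, 0, 0, 0, 0, 1]

```text
t: 11.4
tool_pos: [0.4131, -0.2105, 0.1444]
tool_rot: [-1.119, 1.434, -1.324]
contact_force: [0.8, 0.1, 0.7]
opening: 0.0853
```

Run:
```python
from h import *
delta((.4236,-.256,.12),-33.5)
```

```text
t 11.40 pos [ 0.4131 -0.2105  0.1444] F [0.8 0.1 0.7] open 0.0853 q6 [-0.63 -0.23  2.02 -0.01  1.41 -0.4 ]
tool z yaw -12.9 tool y [-0.058  0.033 -0.998]
yaw err -20.6 turn tool [ 0.067  0.358 -0.008] -> shift after turn(cm) [3.22 2.44 3.38]
shift now (cm) [4.24 2.22 2.19] dist 5.27
```

servo_tool:
  commands: [0.067, 0.12, 0, 0, -1, 0, 1, 0, 0.12, 0, 0, 0, 0, 1, 0, 0.1, 0, 0, 0, 0, 1, 0, 0, 0, 0, 0, 0, 1]

```text
t: 11.8
tool_pos: [0.409, -0.2074, 0.1443]
tool_rot: [-0.867, 1.644, -1.6]
contact_force: [0.1, 0.5, -0.6]
opening: 0.0856
```

Run:
```python
from h import *
delta((.4236,-.256,.12),-33.5)
```

```text
t 11.80 pos [ 0.409  -0.2074  0.1443] F [ 0.1  0.5 -0.6] open 0.0856 q6 [-0.64 -0.28  2.07  0.02  1.37 -0.06]
tool z yaw -33.4 tool y [-0.005  0.024 -1.   ]
yaw err -0.1 turn tool [ 0.017  0.002 -0.017] -> shift after turn(cm) [3.25 2.43 3.9 ]
shift now (cm) [3.3  2.31 3.93] dist 5.63
```

servo_tool:
  commands: [0.017, 0, -0.017, 1.7, 0, 2, 1, 0, 0, 0, 1.6, 0.5, 1.9, 1, 0, 0, 0, 0, 1, 0, 1, 0, 0, 0, 0, 0, 0, 1]

```text
t: 12.2
tool_pos: [0.4209, -0.2549, 0.1213]
tool_rot: [-0.886, 1.628, -1.61]
contact_force: [-1.2, 0.0, -0.3]
opening: 0.0855
```

Run:
```python
from h import *
from station import viewer
delta((.4236,-.256,.039),-33.5)
d=viewer.get_image("wrist"); cv2.imwrite("pics/w6.png",d["frame"][:,:,::-1])
```

```text
t 12.20 pos [ 0.4209 -0.2549  0.1213] F [-1.2  0.  -0.3] open 0.0855 q6 [-0.7  -0.17  2.01 -0.    1.31 -0.12]
tool z yaw -32.8 tool y [-0.008  0.007 -1.   ]
yaw err -0.7 turn tool [ 0.011  0.012 -0.001] -> shift after turn(cm) [-0.06  8.23  0.29]
shift now (cm) [-0.04  8.23  0.38] dist 8.24
```

View pics/w6.png

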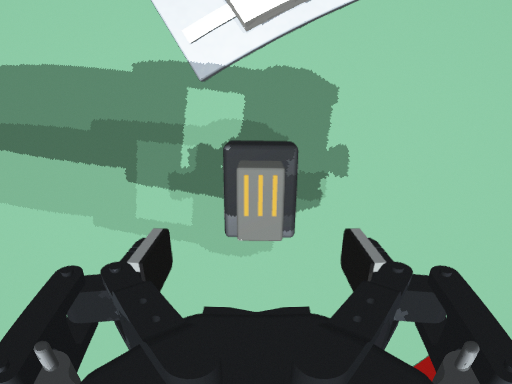

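Pack B is centred at about (261,190) and lined up with the jaws.

servo_tool:
  commands: [0.011, 0.012, 0, 0, 2, 0.35, 1, 0, 0, 0, 0, 2.5, 0, 1, 0, 0, 0, 0, 2, 0, 1, 0, 0, 0, 0, 1, 0, 1, 0, 0, 0, 0, 0, 0, 1]

```text
t: 12.75
tool_pos: [0.4241, -0.2542, 0.0452]
tool_rot: [-0.875, 1.62, -1.623]
contact_force: [-0.6, -1.1, 0.7]
opening: 0.0854
```

Run:
```python
from h import *
delta((.4236,-.256,.039),-33.5)
```

```text
t 12.75 pos [ 0.4241 -0.2542  0.0452] F [-0.6 -1.1  0.7] open 0.0854 q6 [-0.69 -0.07  2.06  0.    1.14 -0.11]
tool z yaw -33.2 tool y [ 0.003 -0.    -1.   ]
yaw err -0.3 turn tool [-0.003  0.005 -0.001] -> shift after turn(cm) [0.18 0.62 0.05]
shift now (cm) [0.18 0.62 0.05] dist 0.65
```

servo_tool:
  commands: [0, 0, 0, 0.15, 0.5, 0, 1, 0, 0, 0, 0, 0.3, 0, 1, 0, 0, 0, 0, 0, 0, 0, 0, 0, 0, 0, 0, 0, 0, 0, 0, 0, 0, 0, 0, 0, 0, 0, 0, 0, 0, 0, 0, 0, 0, 0, 0, 0, 0, 0, 0, 0, 0, 0, 0, 0, 0]
  grip_force: 70

```text
t: 13.55
tool_pos: [0.4254, -0.2569, 0.0408]
tool_rot: [-0.873, 1.613, -1.626]
contact_force: [-0.6, 0.1, -0.8]
opening: 0.0327
```

Run:
```python
from h import *
delta((.4236,-.256,.039),-33.5)
```

```text
t 13.55 pos [ 0.4254 -0.2569  0.0408] F [-0.6  0.1 -0.8] open 0.0327 q6 [-0.69 -0.06  2.06  0.    1.13 -0.12]
tool z yaw -33.1 tool y [ 0.008 -0.004 -1.   ]
yaw err -0.4 turn tool [-0.009  0.006 -0.001] -> shift after turn(cm) [ 0.02  0.18 -0.19]
shift now (cm) [ 0.02  0.18 -0.2 ] dist 0.26
```

servo_tool:
  commands: [0, 0, 0, 0, -1, 0, 0, 0, 0, 0, 0, -2, 0, 0, 0, 0, 0, 0, -4, 0, 0, 0, 0, 0, 0, -4, 0, 0, 0, 0, 0, 0, -4, 0, 0, 0, 0, 0, 0, -3, 0, 0, 0, 0, 0, 0, 0, 0, 0, 0, 0.13, 0, 0, -0.3, 0, 0, 0, 0.13, 0, 0, -0.3, 0, 0, 0, 0.13, 0, 0, -0.3, 0, 0, 0, 0.13, 0, 0, -0.3, 0, 0, 0, 0.13, 0, 0, -0.3, 0, 0, 0, 0.13, 0, 0, -0.3, 0, 0, 0, 0.13, 0, 0, -0.3, 0, 0, 0, 0.13, 0, 0, 0, 0, 0, 0, 0, 0, 0, 0, 0, 0]

```text
t: 15.15
tool_pos: [0.4131, -0.2471, 0.224]
tool_rot: [-0.07, -2.187, 2.14]
contact_force: [-0.1, -0.2, -3.5]
opening: 0.0327
```

Run:
```python
from h import *
delta((.5394,-.0967,.18),-92.7)
```

```text
t 15.15 pos [ 0.4131 -0.2471  0.224 ] F [-0.1 -0.2 -3.5] open 0.0327 q6 [-0.69 -0.27  1.93  0.    1.52  0.97]
tool z yaw -95.2 tool y [-0.024  0.022 -0.999]
yaw err 2.5 turn tool [ 0.021 -0.043  0.025] -> shift after turn(cm) [-11.91   4.4  -15.62]
shift now (cm) [-11.35   4.43 -16.02] dist 20.13
```

servo_tool:
  commands: [0.021, -0.043, 0.025, -1.5, 0, -2, 0, 0, 0, 0, -2.5, 0.5, -3.3, 0, 0, 0, 0, -2.5, 0.5, -3.4, 0, 0, 0, 0, -2.5, 0.6, -3.4, 0, 0, 0, 0, -1.5, 0.5, -2, 0, 0, 0, 0, -0.5, 0, -1, 0, 0, 0, 0, 0, 0, 0, 0, 0, 0, 0, 0, 0, 0, 0]

```text
t: 15.95
tool_pos: [0.5271, -0.0952, 0.1882]
tool_rot: [-0.011, -2.203, 2.195]
contact_force: [0.1, 0.5, -3.4]
opening: 0.0329
```

Run:
```python
from h import *
delta((.5394,-.0967,.063),-92.7)
```

```text
t 15.95 pos [ 0.5271 -0.0952  0.1882] F [ 0.1  0.5 -3.4] open 0.0329 q6 [-0.32 -0.12  1.85 -0.    1.43  1.28]
tool z yaw -91.6 tool y [-0.017  0.004 -1.   ]
yaw err -1.1 turn tool [0.004 0.02  0.018] -> shift after turn(cm) [-1.24 12.52  0.1 ]
shift now (cm) [-1.45 12.5   0.17] dist 12.58
```

servo_tool:
  commands: [0.004, 0.02, 0.018, -1.1, 1, 0.1, 0, 0, 0, 0, 0, 3, 0, 0, 0, 0, 0, 0, 3, 0, 0, 0, 0, 0, 0, 1, 0, 0, 0, 0, 0, 0, 0, 0, 0]

```text
t: 16.45
tool_pos: [0.537, -0.1032, 0.1085]
tool_rot: [-0.063, -2.192, 2.202]
contact_force: [1.1, 0.3, -2.9]
opening: 0.0326
```

Run:
```python
from h import *
delta((.5394,-.0967,.063),-92.7)
```

```text
t 16.45 pos [ 0.537  -0.1032  0.1085] F [ 1.1  0.3 -2.9] open 0.0326 q6 [-0.32 -0.03  1.91 -0.    1.26  1.3 ]
tool z yaw -93.0 tool y [ 0.005 -0.005 -1.   ]
yaw err 0.3 turn tool [-0.005 -0.005 -0.005] -> shift after turn(cm) [-0.21  4.55 -0.66]
shift now (cm) [-0.18  4.55 -0.69] dist 4.61
```

servo_tool:
  commands: [0, 0, 0, -0.2, 0, -0.6, 0, 0, 0, 0, 0, 1, 0, 0, 0, 0, 0, 0, 1, 0, 0, 0, 0, 0, 0, 0, 0, 0]

```text
t: 16.85
tool_pos: [0.5419, -0.0989, 0.0918]
tool_rot: [-0.072, -2.192, 2.208]
contact_force: [-0.9, -0.2, -4.7]
opening: 0.0329
```

Run:
```python
from h import *
delta((.5394,-.0967,.063),-92.7)
```

```text
t 16.85 pos [ 0.5419 -0.0989  0.0918] F [-0.9 -0.2 -4.7] open 0.0329 q6 [-0.31 -0.    1.91 -0.    1.22  1.31]
tool z yaw -93.1 tool y [ 0.012 -0.007 -1.   ]
yaw err 0.4 turn tool [-0.007 -0.006 -0.012] -> shift after turn(cm) [ 0.26  2.88 -0.21]
shift now (cm) [ 0.29  2.88 -0.23] dist 2.9
```

servo_tool:
  commands: [-0.007, 0, -0.012, 0.2, 0.2, -0.2, 0, 0, 0, 0, 0.05, 0.8, -0.05, 0, 0, 0, 0, 0, 1, 0, 0, 0, 0, 0, 0, 0.7, 0, 0, 0, 0, 0, 0, 0, 0, 0]

```text
t: 17.35
tool_pos: [0.5399, -0.096, 0.0631]
tool_rot: [-0.058, -2.195, 2.194]
contact_force: [0.7, -0.1, -5.3]
opening: 0.0329
```

Run:
```python
from h import *
from station import viewer
delta((.5394,-.0967,.063),-92.7)
d=viewer.get_image("wrist"); cv2.imwrite("pics/w7.png",d["frame"][:,:,::-1])
```

```text
t 17.35 pos [ 0.5399 -0.096   0.0631] F [ 0.7 -0.1 -5.3] open 0.0329 q6 [-0.31  0.04  1.92  0.    1.18  1.31]
tool z yaw -93.0 tool y [-0.     0.001 -1.   ]
yaw err 0.3 turn tool [ 0.001 -0.006  0.   ] -> shift after turn(cm) [0.04 0.01 0.07]
shift now (cm) [0.04 0.01 0.07] dist 0.09
```

View pics/w7.png

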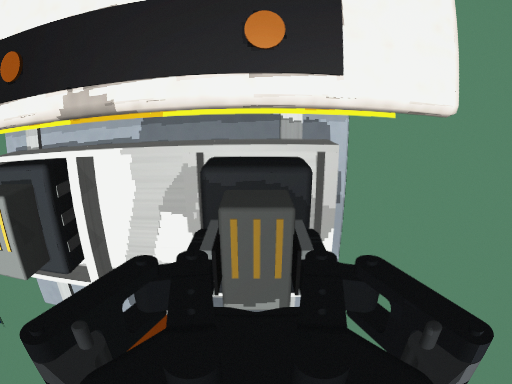

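servo_tool:
  commands: [0, 0, 0, 0, 0.2, 0, 0, 0, 0, 0, 0, 0.2, 0, 0, 0, 0, 0, 0, 0, 0, 0.6, 0, 0, 0, 0, 0, 0, 0.6, 0, 0, 0, 0, 0, 0, 0.6, 0, 0, 0, 0, -2, 0, 0.6, 0, 0, 0, 0, -4, 0, 0.6, 0, 0, 0, 0, -4, 0, 0.6, 0, 0, 0, 0, -3, 0, 0.6, 0, 0, 0, 0, -1, 0, 0.6, 0, 0, 0, 0, 0, 0, 0.6]

```text
t: 18.5
tool_pos: [0.5433, -0.0972, 0.2111]
tool_rot: [-0.069, -2.197, 2.201]
contact_force: [-0.4, 0.7, -0.1]
opening: 0.0513
```

Run:
```python
from h import *
from station import viewer
delta((.447,-.0115,.15),-92.7)
for n in("scene","wrist"):
    d=viewer.get_image(n); cv2.imwrite(f"pics/{n}8.png",d["frame"][:,:,::-1]); np.savez(f"pics/{n}8.npz",**d)
```

```text
t 18.50 pos [ 0.5433 -0.0972  0.2111] F [-0.4  0.7 -0.1] open 0.0513 q6 [-0.31 -0.12  1.81  0.    1.44  1.31]
tool z yaw -93.0 tool y [ 0.01  -0.002 -1.   ]
yaw err 0.3 turn tool [-0.002 -0.006 -0.01 ] -> shift after turn(cm) [10.02  6.11 -8.11]
shift now (cm) [10.13  6.   -8.06] dist 14.26
```

View pics/wrist8.png

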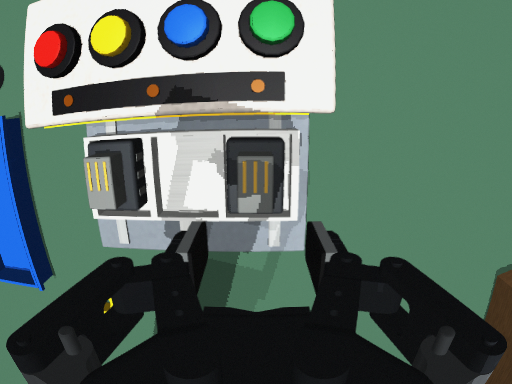

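View pics/scene8.png

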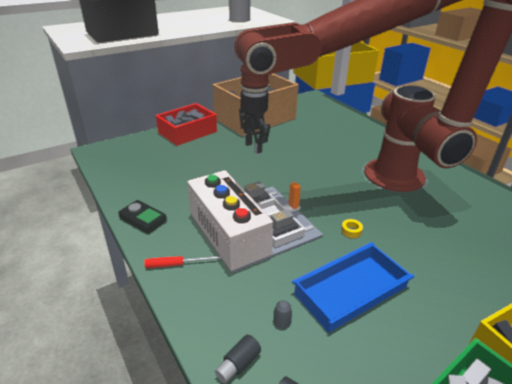

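Run:
```python
from h import *
d=dict(np.load("pics/wrist8.npz")); print(d["cam_to_world"].round(3))
d=dict(np.load("pics/top5.npz"));W,H,S,V=segs(d,"top");Z=W[...,2];X,Y=W[...,0],W[...,1]
p=W[(Z>.085)&(Z<.12)&(X>.42)&(X<.49)&(Y>-.03)&(Y<.02)]; print(len(p),rect(p),np.nanpercentile(p,[2,50,98],axis=0))
d=dict(np.load("pics/top0.npz"));W,H,S,V=segs(d,"top");Z=W[...,2];X,Y=W[...,0],W[...,1]
p=W[(Z>.09)&(Z<.12)&(X>.42)&(X<.49)&(Y>-.04)&(Y<.02)]; print(len(p),rect(p),np.nanpercentile(p,[2,50,98],axis=0))
```

```text
[[-0.053 -0.966 -0.252  0.607]
 [-0.999  0.052  0.012 -0.1  ]
 [ 0.001  0.252 -0.968  0.355]
 [ 0.     0.     0.     1.   ]]
96 ([0.4469, -0.0121], [26.7, 21.3], 88.7) [[ 0.43622947 -0.02548208  0.09993977]
 [ 0.44701459 -0.01215656  0.10425737]
 [ 0.45773499  0.00110433  0.11028318]]
95 ([0.4469, -0.0121], [26.7, 21.3], 88.6) [[ 0.43614828 -0.02548337  0.10081076]
 [ 0.44692436 -0.01207468  0.10499524]
 [ 0.45776449  0.00112503  0.11115967]]
```

servo_tool:
  commands: [0, 0, -0.01, 2, 0, -1.5, 0.8, 0, 0, 0, 3, 1, -2.5, 0.8, 0, 0, 0, 3, 1, -2.5, 0.8, 0, 0, 0, 1.5, 1, -1, 0.8, 0, 0, 0, 0, 0, 0, 0.8]

```text
t: 19.1
tool_pos: [0.4426, -0.0138, 0.1652]
tool_rot: [-0.034, -2.185, 2.178]
contact_force: [-0.3, 1.0, -1.0]
opening: 0.0681
```

Run:
```python
from h import *
delta((.447,-.012,.13),-92.7)
```

```text
t 19.10 pos [ 0.4426 -0.0138  0.1652] F [-0.3  1.  -1. ] open 0.0681 q6 [-0.2  -0.34  2.08 -0.    1.43  1.43]
tool z yaw -93.2 tool y [-0.024  0.004 -1.   ]
yaw err 0.5 turn tool [ 0.003 -0.008  0.024] -> shift after turn(cm) [-0.43  3.52 -0.2 ]
shift now (cm) [-0.52  3.51 -0.2 ] dist 3.56
```

servo_tool:
  commands: [0.003, -0.008, 0.024, -0.4, 1, -0.2, 0.8, 0, 0, 0, 0, 2, 0, 0.8, 0, 0, 0, 0, 0.5, 0, 0.8, 0, 0, 0, 0, 0, 0, 0.8]

```text
t: 19.5
tool_pos: [0.4454, -0.0126, 0.1248]
tool_rot: [-0.045, -2.195, 2.195]
contact_force: [0.3, -0.4, 0.0]
opening: 0.0683
```

Run:
```python
from h import *
from station import viewer
delta((.447,-.012,.078),-92.7)
d=viewer.get_image("wrist"); cv2.imwrite("pics/w9.png",d["frame"][:,:,::-1])
```

```text
t 19.50 pos [ 0.4454 -0.0126  0.1248] F [ 0.3 -0.4  0. ] open 0.0683 q6 [-0.19 -0.3   2.12 -0.    1.33  1.42]
tool z yaw -92.7 tool y [-0.006  0.    -1.   ]
yaw err -0.0 turn tool [-0.     0.     0.006] -> shift after turn(cm) [-0.15  4.68 -0.07]
shift now (cm) [-0.18  4.67 -0.07] dist 4.68
```

View pics/w9.png

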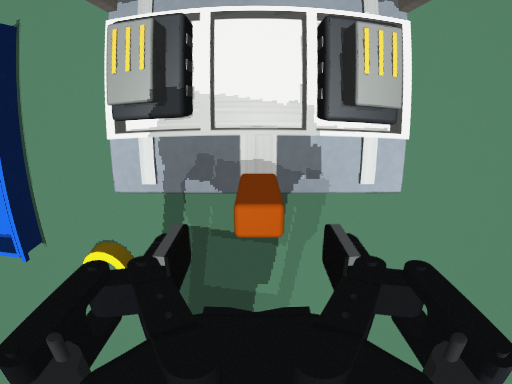

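The orange post, at (260,220), sits centrally between the pads, and both packs are upright in the outer bays.

servo_tool:
  commands: [0, 0, 0, -0.1, 2, 0, 0.8, 0, 0, 0, 0, 2, 0, 0.8, 0, 0, 0, 0, 1, 0, 0.8, 0, 0, 0, 0, 0.2, 0, 0.8, 0, 0, 0, 0, 0, 0, 0, 0, 0, 0, 0, 0, 0, 0, 0, 0, 0, 0, 0, 0, 0, 0, 0, 0, 0, 0, 0, 0, 0, 0, 0, 0, 0, 0, 0]
  grip_force: 70

```text
t: 20.45
tool_pos: [0.452, -0.0145, 0.0779]
tool_rot: [-0.058, -2.198, 2.2]
contact_force: [1.0, 0.1, -2.5]
opening: 0.029
```

Run:
```python
from h import *
delta((.447+.1199,-.012-.0057,.078),-92.7)
```

```text
t 20.45 pos [ 0.452  -0.0145  0.0779] F [ 1.   0.1 -2.5] open 0.029 q6 [-0.2  -0.23  2.14 -0.    1.22  1.42]
tool z yaw -92.8 tool y [ 0.004 -0.001 -1.   ]
yaw err 0.1 turn tool [-0.001 -0.001 -0.004] -> shift after turn(cm) [-1.15e+01 -1.00e-02 -2.20e-01]
shift now (cm) [-11.49   0.04  -0.23] dist 11.5
```

servo_tool:
  commands: [0, 0, 0, -0.8, 0, 0, 0, 0, 0, 0, -1.5, 0, 0, 0, 0, 0, 0, -2, 0, 0, 0, 0, 0, 0, -2, 0, 0, 0, 0, 0, 0, -2, 0, 0, 0, 0, 0, 0, -1.5, 0, 0, 0, 0, 0, 0, -0.8, 0, 0, 0, 0, 0, 0, 0, 0, 0, 0]

```text
t: 21.25
tool_pos: [0.558, -0.0194, 0.0779]
tool_rot: [-0.043, -2.191, 2.194]
contact_force: [1.4, -0.7, -2.3]
opening: 0.0287
```

Run:
```python
from h import *
delta((.452+.1199,-.0145-.0057,.078),-92.7)
```

```text
t 21.25 pos [ 0.558  -0.0194  0.0779] F [ 1.4 -0.7 -2.3] open 0.0287 q6 [-0.17  0.05  1.89 -0.    1.22  1.45]
tool z yaw -92.8 tool y [-0.009 -0.001 -1.   ]
yaw err 0.1 turn tool [-0.001 -0.001  0.009] -> shift after turn(cm) [-1.39 -0.01  0.02]
shift now (cm) [-1.39 -0.02  0.02] dist 1.39
```

servo_tool:
  commands: [0, 0, 0.009, -0.8, 0, 0, 0, 0, 0, 0, -0.8, 0, 0, 0, 0, 0, 0, -0.6, 0, 0, 0, 0, 0, 0, -0.6, 0, 0, 0]

```text
t: 21.65
tool_pos: [0.5708, -0.0199, 0.0776]
tool_rot: [-0.001, -2.175, 2.177]
contact_force: [-26.6, 0.6, 19.0]
opening: 0.0287
```

Run:
```python
from h import *
delta((.452+.1199,-.0145-.0057,.078),-92.7)
```

```text
t 21.65 pos [ 0.5708 -0.0199  0.0776] F [-26.6   0.6  19. ] open 0.0287 q6 [-0.16  0.1   1.83 -0.01  1.25  1.46]
tool z yaw -92.7 tool y [-0.045  0.    -0.999]
yaw err -0.0 turn tool [-0.002  0.001  0.045] -> shift after turn(cm) [-0.11 -0.04  0.02]
shift now (cm) [-0.11 -0.05  0.02] dist 0.12
```

servo_tool:
  commands: [0, 0, 0, 0, 0, 0, 0, 0, 0, 0, 0, 0, 0, 0.8, 0, 0, 0, 0, 0, 0, 0.8, 0, 0, 0, 0, 0, 0, 0.8, 0, 0, 0, 0, 0, 0, 0.8]

```text
t: 22.15
tool_pos: [0.5714, -0.0203, 0.0787]
tool_rot: [-0.004, -2.175, 2.179]
contact_force: [-0.5, 0.5, 0.8]
opening: 0.0682
```

Run:
```python
from h import *
delta((.5708,-.0199,.2),-92.7)
```

```text
t 22.15 pos [ 0.5714 -0.0203  0.0787] F [-0.5  0.5  0.8] open 0.0682 q6 [-0.16  0.1   1.83 -0.01  1.25  1.46]
tool z yaw -92.7 tool y [-0.043 -0.001 -0.999]
yaw err -0.0 turn tool [-0.003  0.001  0.042] -> shift after turn(cm) [  0.06 -12.13  -0.04]
shift now (cm) [  0.58 -12.12  -0.  ] dist 12.13
```

servo_tool:
  commands: [0, 0, 0, 0, -2, 0, 0.8, 0, 0, 0, 0, -4, 0, 0.8, 0, 0, 0.042, 0, -4, 0, 0.5, 0, 0, 0, 0, -4, 0, 0, 0, 0, 0, 0, -1, 3, 0, 0, 0, 0, 0, 0, 5, 0, 0, 0, 0, 0, 0, 5, 0, 0, 0, 0, 0, 0, 5, 0, 0, 0, 0, 0, 0, 4, 0, 0, 0, 0, 0, 0, 2, 0, 0, 0, 0, 0, 0, 0, 0]
  grip_force: 40

```text
t: 23.25
tool_pos: [0.5666, -0.2677, 0.2392]
tool_rot: [-0.056, -2.196, 2.212]
contact_force: [-1.0, 0.8, -0.2]
opening: 0.0002
```

Run:
```python
from h import *
from station import viewer
delta((.6777,.0074,.2),-92.7)
d=viewer.get_image("top"); cv2.imwrite("pics/top10.png",d["frame"][:,:,::-1]); np.savez("pics/top10.npz",**d)
W,H,S,V=segs(d,"top");Z=W[...,2];X,Y=W[...,0],W[...,1]
p=W[(Z>.09)&(Z<.12)&(X>.5)&(X<.605)&(Y>-.05)&(Y<.02)]; print(len(p),rect(p),np.nanpercentile(p,[2,50,98],axis=0))
for n,c,p in comps((Z>0.135)&(S>120)&(Z<.17)&(X>.6)&(X<.75),W,15): print(n,c,rect(p),np.nanmedian(p,0).round(4))
```

```text
t 23.25 pos [ 0.5666 -0.2677  0.2392] F [-1.   0.8 -0.2] open 0.0002 q6 [-0.56  0.05  1.61 -0.    1.48  1.05]
tool z yaw -92.4 tool y [ 0.008 -0.008 -1.   ]
yaw err -0.3 turn tool [-0.007  0.005 -0.009] -> shift after turn(cm) [ -9.81   3.92 -28.01]
shift now (cm) [ -9.91   3.8  -27.99] dist 29.93
93 ([0.5667, -0.0175], [26.8, 22.0], 88.6) [[ 0.55579834 -0.03093373  0.09967148]
 [ 0.56643324 -0.01741967  0.10539128]
 [ 0.5776964  -0.00403785  0.11057906]]
139 [203.2 142.8] ([0.6807, 0.0676], [32.6, 31.7], 0.8) [0.6792 0.0671 0.1516]
128 [226.4 143.2] ([0.679, 0.0071], [31.7, 31.3], 16.8) [0.6776 0.0075 0.1518]
114 [249.5 144. ] ([0.6747, -0.053], [28.6, 30.2], 88.7) [ 0.6741 -0.053   0.1523]
68 [272.7 144. ] ([0.6717, -0.1127], [23.8, 23.5], 86.5) [ 0.673  -0.1141  0.1521]
```

View pics/top10.png

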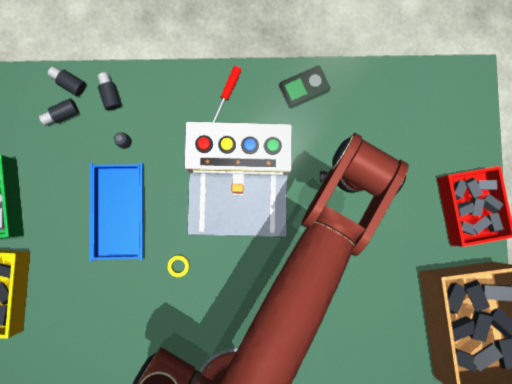

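The grip post moved 0.1199 m from 0.4469 to 0.5667 (x), so the tray is home. The keys from left to right are red, yellow, blue, green. Next I'll move above yellow.

servo_tool:
  commands: [0, 0, 0, -1, -0.2, -2, 0, 0, 0, 0, -1.3, -0.2, -4, 0, 0, 0, 0, -1.3, -0.2, -4, 0, 0, 0, 0, -1.3, -0.2, -4, 0, 0, 0, 0, -1.3, -0.2, -4, 0, 0, 0, 0, -1.3, -0.2, -4, 0, 0, 0, 0, -1.3, -0.2, -3, 0, 0, 0, 0, -0.6, 0, -1, 0, 0, 0, 0, 0, 0, 0, 0, 0, 0, 0, 0, 0, 0, 0]

```text
t: 24.3
tool_pos: [0.6721, 0.0119, 0.2529]
tool_rot: [-0.042, -2.206, 2.213]
contact_force: [-0.2, -0.4, -0.2]
opening: -0.0001
```

Run:
```python
from h import *
delta((.678,.0074,.165),-92.7)
```

```text
t 24.30 pos [0.6721 0.0119 0.2529] F [-0.2 -0.4 -0.2] open -0.0001 q6 [-0.09  0.15  1.48 -0.    1.51  1.51]
tool z yaw -91.8 tool y [ 0.008 -0.003 -1.   ]
yaw err -0.9 turn tool [-0.003  0.016 -0.008] -> shift after turn(cm) [-0.61  8.79  0.42]
shift now (cm) [-0.53  8.79  0.4 ] dist 8.82
```

servo_tool:
  commands: [0, 0.016, -0.008, -0.5, 2, 0.4, 0, 0, 0, 0, 0, 2.5, 0, 0, 0, 0, 0, 0, 2, 0, 0, 0, 0, 0, 0, 1, 0, 0, 0, 0, 0, 0, 0, 0, 0]

```text
t: 24.8
tool_pos: [0.6754, 0.0001, 0.1705]
tool_rot: [-0.059, -2.185, 2.195]
contact_force: [-0.4, 0.1, -0.4]
opening: 0.0002
```

Run:
```python
from h import *
from station import viewer
delta((.678,.0074,.152),-92.7)
d=viewer.get_image("wrist"); cv2.imwrite("pics/w11.png",d["frame"][:,:,::-1])
```

```text
t 24.80 pos [6.754e-01 1.000e-04 1.705e-01] F [-0.4  0.1 -0.4] open 0.0002 q6 [-0.11  0.21  1.54 -0.01  1.39  1.52]
tool z yaw -93.3 tool y [-0.005 -0.005 -1.   ]
yaw err 0.6 turn tool [-0.005 -0.011  0.004] -> shift after turn(cm) [-0.23  1.85 -0.74]
shift now (cm) [-0.23  1.85 -0.75] dist 2.01
```

View pics/w11.png

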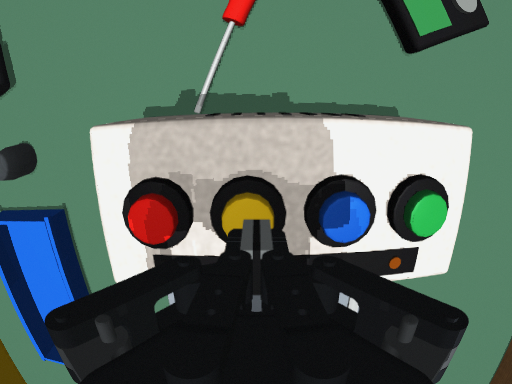

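The closed fingers are over the yellow key at (248,210). I'll shift 7 mm left before pressing.

servo_tool:
  commands: [0, 0, 0, -0.2, 0, -0.6, 0, 0, 0, 0, 0, 0, 0, 0, 0, 0, 0, 0, 0.6, 0, 0, 0, 0, 0, 0, 0, 0, 0]

```text
t: 25.25
tool_pos: [0.6801, 0.0054, 0.1685]
tool_rot: [-0.067, -2.187, 2.198]
contact_force: [-0.6, -0.3, 0.3]
opening: -0.0005
```

Run:
```python
from h import *
delta((.678,.0074,.146),-92.7)
```

```text
t 25.25 pos [0.6801 0.0054 0.1685] F [-0.6 -0.3  0.3] open -0.0005 q6 [-0.1   0.22  1.53 -0.01  1.38  1.53]
tool z yaw -93.4 tool y [ 0.002 -0.005 -1.   ]
yaw err 0.7 turn tool [-0.005 -0.012 -0.002] -> shift after turn(cm) [ 0.22  2.25 -0.19]
shift now (cm) [ 0.23  2.25 -0.2 ] dist 2.27
```

servo_tool:
  commands: [0, 0, 0, 0, 0.8, 0, 0, 0, 0, 0, 0.1, 0.8, -0.1, 0, 0, 0, 0, 0, 0.3, 0, 0]

```text
t: 25.55
tool_pos: [0.6803, 0.0067, 0.15]
tool_rot: [-0.071, -2.188, 2.2]
contact_force: [-1.3, 0.0, 2.3]
opening: -0.0002
```

servo_tool:
  commands: [0, 0, 0, 0, 0.5, 0, 0, 0, 0, 0, 0, 0.5, 0, 0]

```text
t: 25.75
tool_pos: [0.6806, 0.0067, 0.1455]
tool_rot: [-0.07, -2.188, 2.201]
contact_force: [-16.2, 1.4, 32.3]
opening: 0.0001
```

Force rose to 32 N at z = 0.1455, so yellow has bottomed out. I'll release it and move up.

servo_tool:
  commands: [0, 0, 0, 0, -1, 0, 0, 0, 0, 0, 0, -1.5, 0, 0, 0, 0, 0, 0, -1, 0, 0, 0, 0, 0, 0, 0, 0, 0]

```text
t: 26.15
tool_pos: [0.6813, 0.0068, 0.1843]
tool_rot: [-0.074, -2.189, 2.203]
contact_force: [0.3, 0.3, -0.7]
opening: 0.0002
```

Run:
```python
from h import *
delta((.6752,-.0525,.175),-92.7)
```

```text
t 26.15 pos [0.6813 0.0068 0.1843] F [ 0.3  0.3 -0.7] open 0.0002 q6 [-0.1   0.21  1.52 -0.01  1.4   1.53]
tool z yaw -93.3 tool y [ 0.008 -0.007 -1.   ]
yaw err 0.6 turn tool [-0.006 -0.011 -0.009] -> shift after turn(cm) [0.33 0.93 5.95]
shift now (cm) [0.27 0.96 5.95] dist 6.03
```

servo_tool:
  commands: [-0.006, -0.011, -0.009, 0.1, -0.2, 2, 0, 0, 0, 0, 0.1, 0, 2, 0, 0, 0, 0, 0, 0, 1.5, 0, 0, 0, 0, 0, 0, 0, 0, 0, 0, 0, 0, 0, 0, 0]

```text
t: 26.65
tool_pos: [0.6752, -0.0488, 0.1831]
tool_rot: [-0.046, -2.198, 2.194]
contact_force: [-0.0, -0.3, 0.1]
opening: 0.0
```

Run:
```python
from h import *
delta((.6752,-.0525,.152),-92.7)
```

```text
t 26.65 pos [ 0.6752 -0.0488  0.1831] F [-0.  -0.3  0.1] open 0.0 q6 [-0.18  0.21  1.53  0.    1.41  1.43]
tool z yaw -92.6 tool y [-0.004  0.002 -1.   ]
yaw err -0.1 turn tool [0.002 0.001 0.004] -> shift after turn(cm) [-0.02  3.11  0.37]
shift now (cm) [-0.03  3.11  0.37] dist 3.13
```

servo_tool:
  commands: [0, 0, 0, 0, 1, 0.3, 0, 0, 0, 0, 0, 1, 0, 0, 0, 0, 0, 0, 0.5, 0, 0]

```text
t: 26.95
tool_pos: [0.6751, -0.0504, 0.156]
tool_rot: [-0.044, -2.199, 2.194]
contact_force: [-0.6, 0.8, -0.6]
opening: 0.0001
```

servo_tool:
  commands: [0, 0, 0, 0, 0.5, 0, 0, 0, 0, 0, 0, 0.5, 0, 0]

```text
t: 27.15
tool_pos: [0.675, -0.0501, 0.1455]
tool_rot: [-0.043, -2.199, 2.196]
contact_force: [-7.3, 0.9, 29.8]
opening: -0.0002
```

servo_tool:
  commands: [0, 0, 0, 0, 0.4, 0, 0]

```text
t: 27.25
tool_pos: [0.6752, -0.0501, 0.1456]
tool_rot: [-0.042, -2.198, 2.196]
contact_force: [-13.8, 1.0, 26.4]
opening: 0.0
```

Blue bottomed out at about 30 N. I'll release it and go to green.

servo_tool:
  commands: [0, 0, 0, 0, -1, 0, 0, 0, 0, 0, 0, -1.5, 0, 0, 0, 0, 0, 0, -1, 0, 0, 0, 0, 0, 0, 0, 0, 0, 0, 0, 0, 0, -0.2, 2, 0, 0, 0, 0, 0.05, 0, 2.5, 0, 0, 0, 0, 0.05, 0, 1.3, 0, 0, 0, 0, 0, 0, 0, 0, 0, 0, 0, 0, 0, 0, 0]

```text
t: 28.15
tool_pos: [0.6714, -0.1118, 0.1839]
tool_rot: [-0.041, -2.198, 2.196]
contact_force: [0.3, 0.6, -0.2]
opening: -0.0001
```

Run:
```python
from h import *
delta((.6723,-.1125,.152),-92.7)
```

```text
t 28.15 pos [ 0.6714 -0.1118  0.1839] F [ 0.3  0.6 -0.2] open -0.0001 q6 [-0.27  0.22  1.51 -0.    1.42  1.34]
tool z yaw -92.5 tool y [-0.006  0.001 -1.   ]
yaw err -0.2 turn tool [0.001 0.004 0.006] -> shift after turn(cm) [-0.09  3.19  0.07]
shift now (cm) [-0.11  3.19  0.07] dist 3.19
```

servo_tool:
  commands: [0, 0, 0, -0.1, 1, 0, 0, 0, 0, 0, 0, 1, 0, 0, 0, 0, 0, 0, 0.5, 0, 0]

```text
t: 28.45
tool_pos: [0.6724, -0.1105, 0.1569]
tool_rot: [-0.04, -2.2, 2.196]
contact_force: [0.2, 0.9, 0.5]
opening: 0.0004
```

servo_tool:
  commands: [0, 0, 0, 0, 0.5, 0, 0, 0, 0, 0, 0, 0.5, 0, 0]

```text
t: 28.65
tool_pos: [0.6722, -0.1099, 0.1457]
tool_rot: [-0.037, -2.199, 2.197]
contact_force: [-2.2, -1.7, 18.5]
opening: -0.0002
```

servo_tool:
  commands: [0, 0, 0, 0, 0.3, 0, 0]

```text
t: 28.75
tool_pos: [0.6725, -0.11, 0.1458]
tool_rot: [-0.037, -2.199, 2.198]
contact_force: [-9.1, 1.9, 21.6]
opening: 0.0003
```

Green is fully pressed as well. I'll release it, rise, and go back to the grip post.

servo_tool:
  commands: [0, 0, 0, 0, -1, 0, 0, 0, 0, 0, 0, -2, 0, 0, 0, 0, 0, 0, -3, 0, 0, 0, 0, 0, 0, -3, 0, 0.3, 0, 0, 0, 2, 0, -1.5, 0.8, 0, 0, 0, 3, 0, -3, 0.8, 0, 0, 0, 3, 0, -3, 0.8, 0, 0, 0, 2, 0, -1.5, 0.8, 0, 0, 0, 0, 0, 0, 0.8, 0, 0, 0, 0, 0, 0, 0.8]

```text
t: 29.75
tool_pos: [0.5748, -0.0116, 0.2413]
tool_rot: [-0.041, -2.203, 2.199]
contact_force: [1.3, -0.9, 0.3]
opening: 0.0687
```

Run:
```python
from h import *
from station import viewer
delta((.5667,-.0175,.13),-92.7)
d=viewer.get_image("top"); cv2.imwrite("pics/top12.png",d["frame"][:,:,::-1]); np.savez("pics/top12.npz",**d)
d=viewer.get_image("wrist"); cv2.imwrite("pics/w12.png",d["frame"][:,:,::-1])
```

```text
t 29.75 pos [ 0.5748 -0.0116  0.2413] F [ 1.3 -0.9  0.3] open 0.0687 q6 [-0.15 -0.07  1.72  0.    1.5   1.46]
tool z yaw -92.2 tool y [-0.002  0.002 -1.   ]
yaw err -0.5 turn tool [0.002 0.008 0.002] -> shift after turn(cm) [ 0.78 11.13  0.63]
shift now (cm) [ 0.76 11.13  0.65] dist 11.17
```

View pics/w12.png

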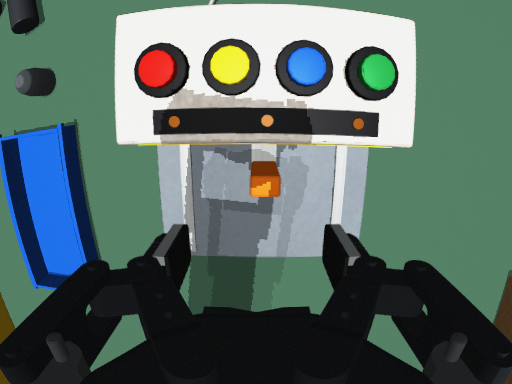

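All four keys are up, and the post at (265,180) is still home.

servo_tool:
  commands: [0, 0.008, 0, 0.7, 2, 0.6, 0.8, 0, 0, 0, 0, 4, 0, 0.8, 0, 0, 0, 0, 3, 0, 0.8, 0, 0, 0, 0, 1, 0, 0.8, 0, 0, 0, 0, 0, 0, 0.8]

```text
t: 30.35
tool_pos: [0.5726, -0.0219, 0.1399]
tool_rot: [-0.061, -2.197, 2.195]
contact_force: [-0.2, -0.8, 0.3]
opening: 0.0683
```

Run:
```python
from h import *
delta((.5667,-.0175,.077),-92.7)
```

```text
t 30.35 pos [ 0.5726 -0.0219  0.1399] F [-0.2 -0.8  0.3] open 0.0683 q6 [-0.17  0.    1.82  0.    1.32  1.45]
tool z yaw -93.0 tool y [ 0.003  0.001 -1.   ]
yaw err 0.3 turn tool [ 0.001 -0.005 -0.003] -> shift after turn(cm) [ 0.61  6.29 -0.41]
shift now (cm) [ 0.62  6.29 -0.4 ] dist 6.33
```

servo_tool:
  commands: [0, 0, 0, 0.5, 0.5, -0.35, 0.8, 0, 0, 0, 0, 2, 0, 0.8, 0, 0, 0, 0, 2, 0, 0.8, 0, 0, 0, 0, 1, 0, 0.8, 0, 0, 0, 0, 0, 0, 0.8]

```text
t: 30.85
tool_pos: [0.5732, -0.0189, 0.0908]
tool_rot: [-0.075, -2.201, 2.202]
contact_force: [-0.1, -1.1, -0.1]
opening: 0.0679
```

Run:
```python
from h import *
delta((.5667,-.0175,.077),-92.7)
```

```text
t 30.85 pos [ 0.5732 -0.0189  0.0908] F [-0.1 -1.1 -0.1] open 0.0679 q6 [-0.16  0.05  1.86  0.    1.22  1.46]
tool z yaw -93.1 tool y [ 0.015 -0.001 -1.   ]
yaw err 0.4 turn tool [ 0.    -0.006 -0.015] -> shift after turn(cm) [ 0.66  1.38 -0.11]
shift now (cm) [ 0.68  1.37 -0.1 ] dist 1.54
```

servo_tool:
  commands: [0, 0, -0.015, 0.6, 0.8, 0, 0.8, 0, 0, 0, 0, 0.6, 0, 0.8, 0, 0, 0, 0, 0, 0, 0, 0, 0, 0, 0, 0, 0, 0, 0, 0, 0, 0, 0, 0, 0, 0, 0, 0, 0, 0, 0, 0, 0, 0, 0, 0, 0, 0, 0]
  grip_force: 70

```text
t: 31.55
tool_pos: [0.5693, -0.0199, 0.0801]
tool_rot: [-0.063, -2.194, 2.2]
contact_force: [0.7, -0.9, -0.2]
opening: 0.0288
```

Run:
```python
from h import *
delta((.447,-.012,.077),-92.7)
```

```text
t 31.55 pos [ 0.5693 -0.0199  0.0801] F [ 0.7 -0.9 -0.2] open 0.0288 q6 [-0.16  0.06  1.87 -0.    1.21  1.46]
tool z yaw -93.0 tool y [ 0.004 -0.003 -1.   ]
yaw err 0.3 turn tool [-0.003 -0.006 -0.004] -> shift after turn(cm) [12.26  0.31 -0.21]
shift now (cm) [12.26  0.26 -0.14] dist 12.26
```

Gripped at 28.8 mm. I'll pull out 12 cm, which is +x in the tool frame.

servo_tool:
  commands: [0, 0, 0, 0.8, 0, 0, 0, 0, 0, 0, 1.5, 0, 0, 0, 0, 0, 0, 2, 0, 0, 0, 0, 0, 0, 2, 0, 0, 0, 0, 0, 0, 2, 0, 0, 0, 0, 0, 0, 1.5, 0, 0, 0, 0, 0, 0, 0.8, 0, 0, 0, 0, 0, 0, 0, 0, 0, 0]

```text
t: 32.35
tool_pos: [0.4662, -0.0152, 0.0801]
tool_rot: [-0.083, -2.201, 2.21]
contact_force: [-0.8, -1.5, 0.2]
opening: 0.0287
```

Run:
```python
from h import *
delta((.5693-.1199,-.0199+.0057,.080),-92.7)
```

```text
t 32.35 pos [ 0.4662 -0.0152  0.0801] F [-0.8 -1.5  0.2] open 0.0287 q6 [-0.19 -0.21  2.12 -0.    1.2   1.43]
tool z yaw -93.0 tool y [ 0.022 -0.005 -1.   ]
yaw err 0.3 turn tool [-0.004 -0.006 -0.022] -> shift after turn(cm) [ 1.68  0.01 -0.02]
shift now (cm) [ 1.68 -0.03 -0.01] dist 1.68
```

servo_tool:
  commands: [0, 0, -0.02, 0.8, 0, 0, 0, 0, 0, 0, 0.8, 0, 0, 0, 0, 0, 0, 0.7, 0, 0, 0, 0, 0, 0, 0.6, 0, 0, 0]

```text
t: 32.75
tool_pos: [0.4497, -0.0144, 0.0804]
tool_rot: [-0.107, -2.209, 2.219]
contact_force: [28.1, -2.3, -23.4]
opening: 0.0284
```

Run:
```python
from h import *
delta((.5693-.1199,-.0199+.0057,.080),-92.7)
```

```text
t 32.75 pos [ 0.4497 -0.0144  0.0804] F [ 28.1  -2.3 -23.4] open 0.0284 q6 [-0.2  -0.27  2.17  0.    1.2   1.42]
tool z yaw -93.1 tool y [ 0.042 -0.006 -0.999]
yaw err 0.4 turn tool [-0.003 -0.008 -0.042] -> shift after turn(cm) [ 0.03  0.04 -0.02]
shift now (cm) [ 0.03  0.04 -0.02] dist 0.06
```

The tray is at its out stop, with 28 N on the tool. I'll open, rise, and look at the packs.

servo_tool:
  commands: [0, 0, 0, 0, 0, 0, 0, 0, 0, 0, 0, 0, 0, 0.8, 0, 0, 0, 0, 0, 0, 0.8, 0, 0, 0, 0, 0, 0, 0.8, 0, 0, 0, 0, -2, 0, 0.8, 0, 0, -0.04, 0, -4, 0, 0.8, 0, 0, 0, 0, -4, 0, 0.8, 0, 0, 0, 0, -4, 0, 0.8, 0, 0, 0, 0, 0, 3, 0.8, 0, 0, 0, 0, 0, 4, 0.8, 0, 0, 0, 0, 0, 4, 0.8, 0, 0, 0, 0, 0, 4, 0.8, 0, 0, 0, 0, 0, 4, 0.8, 0, 0, 0, 0, 0, 4, 0.8, 0, 0, 0, 0, 0, 4, 0.8, 0, 0, 0, 0, 0, 0, 0.8]

```text
t: 34.35
tool_pos: [0.4311, -0.2914, 0.2311]
tool_rot: [-0.052, -2.193, 2.2]
contact_force: [0.5, 0.6, 0.5]
opening: 0.0684
```

Run:
```python
from h import *
from station import viewer
d=viewer.get_image("top"); cv2.imwrite("pics/top13.png",d["frame"][:,:,::-1]); np.savez("pics/top13.npz",**d)
W,H,S,V=segs(d,"top");Z=W[...,2];X,Y=W[...,0],W[...,1]
p=W[(Z>.09)&(Z<.12)&(X>.42)&(X<.49)&(Y>-.04)&(Y<.02)]; print("post",len(p),rect(p))
for n,c,p in comps((Z>.072)&(Z<.1)&(X>.49)&(X<.605)&(Y>-.17)&(Y<.15),W,30): print("term",n,c,rect(p),np.nanmedian(p,0).round(4))
for n,c,p in comps((Z>.048)&(Z<.1)&(X>.48)&(X<.605)&(Y>-.17)&(Y<.15),W,30): print("pack",n,c,rect(p),np.nanmedian(p,0).round(4))
b=(H>100)&(H<120)&(S>150)&(X>.3)&(X<.7)&(Y>.2)
for n,c,p in comps(b&(Z<.012),W,60): print("crate",n,c,rect(p))
delta((.5466,.0646,.16),-92.7)
```

```text
post 95 ([0.4469, -0.0122], [26.6, 21.3], 88.5)
term 266 [206.1 194.2] ([0.5512, 0.0669], [32.9, 55.0], 88.9) [0.5508 0.0668 0.087 ]
term 261 [265.3 197.1] ([0.5393, -0.0926], [32.8, 54.7], 88.7) [ 0.539  -0.093   0.0862]
pack 641 [207.1 194.9] ([0.5533, 0.0693], [66.6, 83.8], 88.6) [0.5486 0.0643 0.0593]
pack 613 [264.7 197.3] ([0.5411, -0.0927], [58.6, 78.5], 88.3) [ 0.5387 -0.0922  0.0599]
crate 3478 [117.4 211.4] ([0.5135, 0.3258], [114.2, 250.9], 89.5)
t 34.40 pos [ 0.4313 -0.2896  0.2309] F [ 1.2 -0.2  0.1] open 0.0683 q6 [-0.73 -0.2   1.86 -0.    1.49  0.88]
tool z yaw -92.7 tool y [-0.001 -0.002 -1.   ]
yaw err -0.0 turn tool [-0.002  0.     0.001] -> shift after turn(cm) [ -9.85   7.09 -35.92]
shift now (cm) [ -9.86   7.02 -35.93] dist 37.92
```

View pics/top13.png

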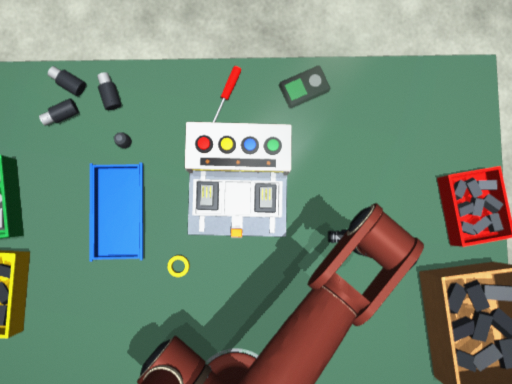

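Post is back at x = 0.4469, so the tray is fully out, and both packs are upright in the bays. I'll take the right one at (0.539, -0.093) first.

servo_tool:
  commands: [0, 0, 0, -1.5, 0, -2.5, 0.8, 0, 0, 0, -2.3, 0.5, -4, 0.8, 0, 0, 0, -2.3, 0.5, -4, 0.8, 0, 0, 0, -2.2, 1, -4, 0.8, 0, 0, 0, -1.5, 1, -3, 0.8, 0, 0, 0, -0.5, 1, -1.5, 0.8, 0, 0, 0, 0, 0, 0, 0.8, 0, 0, 0, 0, 0, 0, 0.8]

```text
t: 35.2
tool_pos: [0.5457, -0.0895, 0.1912]
tool_rot: [-0.045, -2.201, 2.199]
contact_force: [0.5, -0.8, -0.3]
opening: 0.0683
```

Run:
```python
from h import *
delta((.539,-.0928,.12),-92)
```

```text
t 35.20 pos [ 0.5457 -0.0895  0.1912] F [ 0.5 -0.8 -0.3] open 0.0683 q6 [-0.3  -0.09  1.82  0.    1.41  1.31]
tool z yaw -92.4 tool y [-0.     0.001 -1.   ]
yaw err 0.4 turn tool [ 0.001 -0.007  0.   ] -> shift after turn(cm) [0.65 7.12 0.35]
shift now (cm) [0.65 7.12 0.36] dist 7.16
```

servo_tool:
  commands: [0, -0.007, 0, 0.6, 1, 0.3, 0.8, 0, 0, 0, 0, 3, 0, 0.8, 0, 0, 0, 0, 2, 0, 0.8, 0, 0, 0, 0, 1, 0, 0.7, 0, 0, 0, 0, 0, 0, 0.7]

```text
t: 35.7
tool_pos: [0.5376, -0.0964, 0.121]
tool_rot: [-0.045, -2.202, 2.206]
contact_force: [-0.1, -0.0, 0.3]
opening: 0.0595
```

Run:
```python
from h import *
delta((.539,-.0928,.062),-92)
```

```text
t 35.70 pos [ 0.5376 -0.0964  0.121 ] F [-0.1 -0.   0.3] open 0.0595 q6 [-0.31 -0.04  1.9  -0.    1.28  1.3 ]
tool z yaw -92.2 tool y [ 0.003 -0.002 -1.   ]
yaw err 0.2 turn tool [-0.002 -0.003 -0.003] -> shift after turn(cm) [-0.13  5.9  -0.36]
shift now (cm) [-0.11  5.9  -0.38] dist 5.92
```

servo_tool:
  commands: [0, 0, 0, -0.1, 0.5, -0.35, 0.7, 0, 0, 0, 0, 2, 0, 0.7, 0, 0, 0, 0, 1.5, 0, 0.7, 0, 0, 0, 0, 1, 0, 0.7, 0, 0, 0, 0, 0, 0, 0.7]

```text
t: 36.2
tool_pos: [0.5415, -0.0948, 0.073]
tool_rot: [-0.056, -2.202, 2.211]
contact_force: [0.5, -0.2, -0.8]
opening: 0.0598
```

Run:
```python
from h import *
from station import viewer
delta((.539,-.0928,.062),-92)
d=viewer.get_image("wrist"); cv2.imwrite("pics/w14.png",d["frame"][:,:,::-1])
```

```text
t 36.20 pos [ 0.5415 -0.0948  0.073 ] F [ 0.5 -0.2 -0.8] open 0.0598 q6 [-0.31  0.02  1.92 -0.    1.19  1.3 ]
tool z yaw -92.3 tool y [ 0.01  -0.004 -1.   ]
yaw err 0.3 turn tool [-0.004 -0.005 -0.011] -> shift after turn(cm) [ 0.25  1.1  -0.19]
shift now (cm) [ 0.27  1.1  -0.2 ] dist 1.14
```

View pics/w14.png

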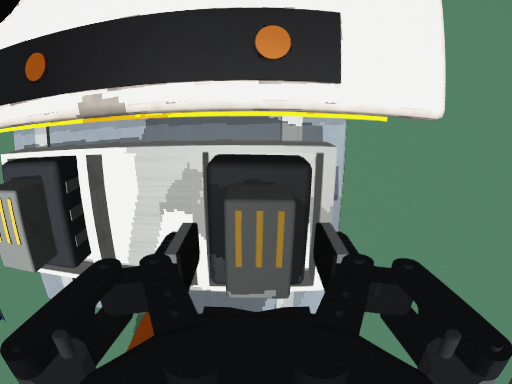

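The terminal block at (260,245) is between the pads.

servo_tool:
  commands: [0, 0, 0, 0.2, 0.7, -0.1, 0.7, 0, 0, 0, 0, 0.6, 0, 0.7, 0, 0, 0, 0, 0, 0, 0, 0, 0, 0, 0, 0, 0, 0, 0, 0, 0, 0, 0, 0, 0, 0, 0, 0, 0, 0, 0, 0, 0, 0, 0, 0, 0, 0, 0]
  grip_force: 70

```text
t: 36.95
tool_pos: [0.5419, -0.0944, 0.0623]
tool_rot: [-0.062, -2.203, 2.215]
contact_force: [0.5, -0.7, -1.0]
opening: 0.0328
```

servo_tool:
  commands: [0, 0, 0, 0, -1, 0, 0, 0, 0, 0, 0, -2, 0, 0, 0, 0, 0, 0, -4, 0, 0, 0, 0, 0, 0, -4, 0, 0, 0, 0, 0, 0, -3, 0, 0, 0, 0, 0, 0, -1, 0, 0, 0, 0, 0, 0, 0, 0, 0]

```text
t: 37.65
tool_pos: [0.5348, -0.0918, 0.2134]
tool_rot: [-0.047, -2.201, 2.205]
contact_force: [-0.6, 0.7, -4.3]
opening: 0.0328
```

Run:
```python
from h import *
delta((.575,.323,.2),-90.8)
```

```text
t 37.65 pos [ 0.5348 -0.0918  0.2134] F [-0.6  0.7 -4.3] open 0.0328 q6 [-0.31 -0.14  1.83 -0.    1.45  1.3 ]
tool z yaw -92.3 tool y [ 0.003 -0.002 -1.   ]
yaw err 1.5 turn tool [-0.002 -0.026 -0.003] -> shift after turn(cm) [ -3.44   1.34 -41.54]
shift now (cm) [ -2.37   1.28 -41.61] dist 41.7
```

servo_tool:
  commands: [0, 0, 0, 0, -0.1, -2, 0, 0, 0, 0, 0, -0.1, -4, 0, 0, 0, 0, 0, -0.1, -4, 0, 0, 0, 0, 0, -0.1, -4, 0, 0, 0, 0, 0, 0, -4, 0, 0, 0, 0, 0, 0, -4, 0, 0, 0, 0, -0.5, 0, -4, 0, 0, 0, 0, -0.5, 0, -4, 0, 0, 0, 0, -0.7, 0, -4, 0, 0, 0, 0, -0.8, 0, -4, 0, 0, 0, 0, -0.3, 0, -2, 0, 0, 0, 0, 0, 0, 0, 0, 0, 0, 0, 0, 0, 0, 0]

```text
t: 38.95
tool_pos: [0.5652, 0.3189, 0.1781]
tool_rot: [0.003, -2.162, 2.192]
contact_force: [0.1, -0.4, -4.8]
opening: 0.0327
```

Run:
```python
from h import *
from station import viewer
delta((.575,.323,.1),-90.8)
d=viewer.get_image("wrist"); cv2.imwrite("pics/w15.png",d["frame"][:,:,::-1])
```

```text
t 38.95 pos [0.5652 0.3189 0.1781] F [ 0.1 -0.4 -4.8] open 0.0327 q6 [0.4  0.17 1.57 0.01 1.44 2.01]
tool z yaw -92.4 tool y [-0.046 -0.013 -0.999]
yaw err 1.6 turn tool [-0.014 -0.029  0.045] -> shift after turn(cm) [-0.98  7.81 -0.43]
shift now (cm) [-1.31  7.75 -0.57] dist 7.88
```

View pics/w15.png

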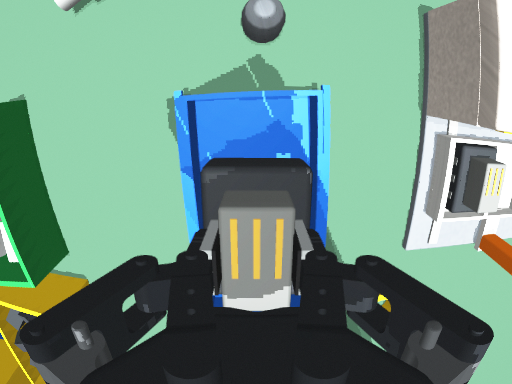

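servo_tool:
  commands: [-0.014, -0.029, 0.045, -1, 0.5, -0.4, 0, 0, 0, 0, 0, 2.5, 0, 0, 0, 0, 0, 0, 2.5, 0, 0, 0, 0, 0, 0, 1, 0, 0, 0, 0, 0, 0, 0, 0, 0]

```text
t: 39.5
tool_pos: [0.5741, 0.3158, 0.108]
tool_rot: [-0.019, -2.208, 2.213]
contact_force: [0.0, 0.8, -4.1]
opening: 0.0332
```

Run:
```python
from h import *
delta((.575,.323,.046),-90.8)
```

```text
t 39.50 pos [0.5741 0.3158 0.108 ] F [ 0.   0.8 -4.1] open 0.0332 q6 [ 0.39  0.22  1.64 -0.    1.28  1.98]
tool z yaw -91.1 tool y [-0.003 -0.002 -1.   ]
yaw err 0.3 turn tool [-0.002 -0.006  0.003] -> shift after turn(cm) [-0.08  6.2  -0.72]
shift now (cm) [-0.09  6.2  -0.74] dist 6.24
```

servo_tool:
  commands: [0, 0, 0, -0.1, 0.3, -0.7, 0, 0, 0, 0, 0, 1.5, 0, 0, 0, 0, 0, 0, 2, 0, 0, 0, 0, 0, 0, 1, 0, 0, 0, 0, 0, 0, 0, 0, 0]

```text
t: 40.0
tool_pos: [0.5781, 0.3235, 0.0615]
tool_rot: [-0.027, -2.213, 2.212]
contact_force: [-0.5, -0.4, -4.7]
opening: 0.0327
```

Run:
```python
from h import *
delta((.575,.323,.046),-90.8)
```

```text
t 40.00 pos [0.5781 0.3235 0.0615] F [-0.5 -0.4 -4.7] open 0.0327 q6 [ 0.4   0.29  1.65 -0.    1.2   1.99]
tool z yaw -91.2 tool y [ 0.004  0.    -1.   ]
yaw err 0.4 turn tool [ 0.    -0.007 -0.004] -> shift after turn(cm) [0.31 1.55 0.06]
shift now (cm) [0.31 1.54 0.06] dist 1.58
```

servo_tool:
  commands: [0, 0, 0, 0.2, 0.7, 0, 0, 0, 0, 0, 0, 0.6, 0, 0, 0, 0, 0, 0, 0.4, 0, 0, 0, 0, 0, 0, 0.2, 0, 0]

```text
t: 40.4
tool_pos: [0.578, 0.3247, 0.0454]
tool_rot: [-0.031, -2.217, 2.213]
contact_force: [-5.9, -1.5, 10.4]
opening: 0.0325
```

Run:
```python
from h import *
delta((.575,.323,.046),-90.8)
```

```text
t 40.40 pos [0.578  0.3247 0.0454] F [-5.9 -1.5 10.4] open 0.0325 q6 [ 0.4   0.31  1.65 -0.    1.17  1.99]
tool z yaw -91.2 tool y [ 0.008  0.002 -1.   ]
yaw err 0.4 turn tool [ 0.002 -0.006 -0.008] -> shift after turn(cm) [ 0.3  -0.06  0.18]
shift now (cm) [ 0.3  -0.06  0.18] dist 0.35
```

It's on the floor with 10 N contact. I'll release it and retreat towards the left bay.

servo_tool:
  commands: [0, 0, 0, 0, 0, 0, 0.6, 0, 0, 0, 0, 0, 0, 0.6, 0, 0, 0, 0, 0, 0, 0.6, 0, 0, 0, 0, -2, 0, 0.6, 0, 0, 0, 0, -4, 0, 0.6, 0, 0, 0, 0, -4, 0, 0.7, 0, 0, 0, 0, -4, 0, 0.7, 0, 0, 0, 0, 0, 0, 0.7]

```text
t: 41.2
tool_pos: [0.5792, 0.3252, 0.1946]
tool_rot: [-0.039, -2.224, 2.213]
contact_force: [1.1, -0.1, 0.7]
opening: 0.0597
```

Run:
```python
from h import *
from station import viewer
delta((.551,.0668,.15),-92)
d=viewer.get_image("wrist"); cv2.imwrite("pics/w16.png",d["frame"][:,:,::-1])
```

```text
t 41.20 pos [0.5792 0.3252 0.1946] F [ 1.1 -0.1  0.7] open 0.0597 q6 [ 0.4   0.16  1.56 -0.    1.41  1.99]
tool z yaw -91.2 tool y [ 0.015  0.005 -1.   ]
yaw err -0.8 turn tool [ 0.005  0.014 -0.015] -> shift after turn(cm) [ 1.91  4.46 25.92]
shift now (cm) [ 2.35  4.29 25.91] dist 26.37
```

View pics/w16.png

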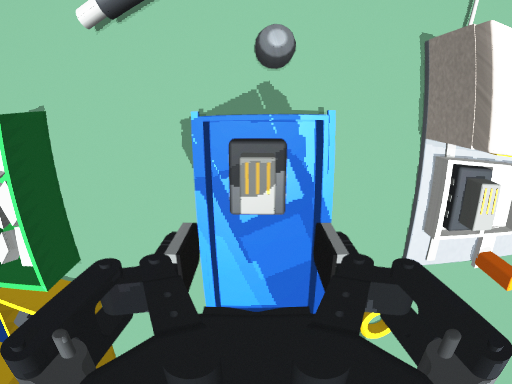

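The first pack stands flat at the far end of the crate, at (258,178). Next is the left bay.

servo_tool:
  commands: [0.005, 0.014, -0.015, 0.5, 0, 2, 0.7, 0, 0, 0, 0.5, 0, 4, 0.7, 0, 0, 0, 0.5, 0.2, 4, 0.7, 0, 0, 0, 0.4, 0.2, 4, 0.7, 0, 0, 0, 0.2, 0.5, 4, 0.7, 0, 0, 0, 0, 0.5, 4, 0.7, 0, 0, 0, 0, 0.5, 2, 0.7, 0, 0, 0, 0, 0, 0, 0.7, 0, 0, 0, 0, 0, 0, 0.7]

```text
t: 42.15
tool_pos: [0.5372, 0.0701, 0.1583]
tool_rot: [-0.012, -2.18, 2.195]
contact_force: [0.2, -0.1, 0.3]
opening: 0.0594
```

Run:
```python
from h import *
delta((.551,.0668,.11),-92)
```

```text
t 42.15 pos [0.5372 0.0701 0.1583] F [ 0.2 -0.1  0.3] open 0.0594 q6 [-0.   -0.07  1.86 -0.01  1.38  1.61]
tool z yaw -92.3 tool y [-0.029 -0.006 -1.   ]
yaw err 0.3 turn tool [-0.007 -0.005  0.029] -> shift after turn(cm) [-1.39  4.83  0.29]
shift now (cm) [-1.53  4.79  0.24] dist 5.03
```

servo_tool:
  commands: [-0.007, 0, 0.029, -1.2, 0.5, 0.2, 0.7, 0, 0, 0, 0, 1.5, 0, 0.7, 0, 0, 0, 0, 1.5, 0, 0.7, 0, 0, 0, 0, 0, 0, 0.7, 0, 0, 0, 0, 0, 0, 0.7]

```text
t: 42.65
tool_pos: [0.5466, 0.0707, 0.1177]
tool_rot: [-0.034, -2.201, 2.2]
contact_force: [-0.0, 0.1, -0.8]
opening: 0.0597
```

Run:
```python
from h import *
from station import viewer
delta((.551,.0668,.062),-92)
d=viewer.get_image("wrist"); cv2.imwrite("pics/w17.png",d["frame"][:,:,::-1])
```

```text
t 42.65 pos [0.5466 0.0707 0.1177] F [-0.   0.1 -0.8] open 0.0597 q6 [-0.01 -0.02  1.88  0.    1.28  1.6 ]
tool z yaw -92.1 tool y [-0.006  0.    -1.   ]
yaw err 0.1 turn tool [ 0.    -0.002  0.006] -> shift after turn(cm) [-0.46  5.57  0.37]
shift now (cm) [-0.49  5.56  0.37] dist 5.6
```

View pics/w17.png

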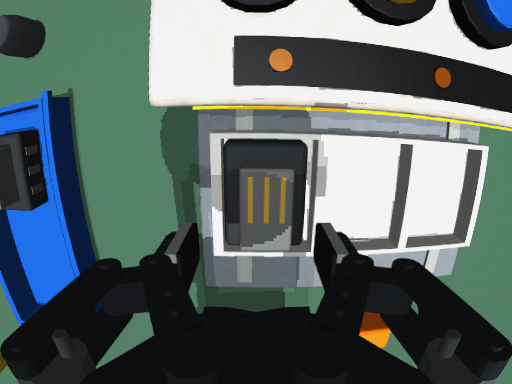

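servo_tool:
  commands: [0, 0, 0.006, -0.45, 0.3, 0.35, 0.7, 0, 0, 0, 0, 1.5, 0, 0.7, 0, 0, 0, 0, 1.5, 0, 0.7, 0, 0, 0, 0, 1.2, 0, 0.7, 0, 0, 0, 0, 0, 0, 0.7]

```text
t: 43.2
tool_pos: [0.5514, 0.067, 0.0693]
tool_rot: [-0.041, -2.204, 2.204]
contact_force: [-0.4, -0.4, 1.0]
opening: 0.06
```

Run:
```python
from h import *
delta((.551,.0668,.062),-92)
```

```text
t 43.20 pos [0.5514 0.067  0.0693] F [-0.4 -0.4  1. ] open 0.06 q6 [-0.01  0.05  1.91  0.    1.19  1.59]
tool z yaw -92.1 tool y [ 0.001  0.    -1.   ]
yaw err 0.1 turn tool [ 0.    -0.001 -0.001] -> shift after turn(cm) [0.04 0.73 0.02]
shift now (cm) [0.04 0.73 0.02] dist 0.73
```

servo_tool:
  commands: [0, 0, 0, 0, 0.5, 0, 0.7, 0, 0, 0, 0, 0.4, 0, 0.7, 0, 0, 0, 0, 0, 0, 0, 0, 0, 0, 0, 0, 0, 0, 0, 0, 0, 0, 0, 0, 0, 0, 0, 0, 0, 0, 0, 0, 0, 0, 0, 0, 0, 0, 0]
  grip_force: 70

```text
t: 43.9
tool_pos: [0.5515, 0.0667, 0.0595]
tool_rot: [-0.041, -2.203, 2.204]
contact_force: [0.9, 0.2, -1.2]
opening: 0.0328
```

servo_tool:
  commands: [0, 0, 0, 0, -1, 0, 0, 0, 0, 0, 0, -2, 0, 0, 0, 0, 0, 0, -4, 0, 0, 0, 0, 0, 0, -4, 0, 0, 0, 0, 0, 0, -3, 0, 0, 0, 0, 0, 0, -1, 0, 0, 0, 0, 0, 0, 0, 0, 0]

```text
t: 44.6
tool_pos: [0.5488, 0.0673, 0.2148]
tool_rot: [-0.035, -2.202, 2.201]
contact_force: [-0.1, -0.3, -2.6]
opening: 0.0327
```

Run:
```python
from h import *
delta((.451,.323,.2),-90.8)
```

```text
t 44.60 pos [0.5488 0.0673 0.2148] F [-0.1 -0.3 -2.6] open 0.0327 q6 [-0.01 -0.11  1.8   0.    1.46  1.59]
tool z yaw -92.0 tool y [-0.004  0.001 -1.   ]
yaw err 1.2 turn tool [ 0.001 -0.022  0.004] -> shift after turn(cm) [ 10.13   1.48 -25.43]
shift now (cm) [ 10.68   1.54 -25.2 ] dist 27.41
```

servo_tool:
  commands: [0, -0.02, 0, 1.2, 0, -2, 0, 0, 0, 0, 1.6, 0, -4, 0, 0, 0, 0, 1.6, 0, -4, 0, 0, 0, 0, 1.6, 0, -4, 0, 0, 0, 0, 1.6, 0, -4, 0, 0, 0, 0, 1.6, 0, -4, 0, 0, 0, 0, 0.8, 0, -2, 0, 0, 0, 0, 0, 0, 0, 0, 0, 0, 0, 0, 0, 0, 0]

```text
t: 45.5
tool_pos: [0.4416, 0.314, 0.1956]
tool_rot: [0.013, -2.188, 2.208]
contact_force: [-0.0, -0.6, -3.0]
opening: 0.0328
```

Run:
```python
from h import *
delta((.451,.323,.1),-90.8)
```

```text
t 45.50 pos [0.4416 0.314  0.1956] F [-0.  -0.6 -3. ] open 0.0328 q6 [ 0.48 -0.1   1.83  0.01  1.45  2.07]
tool z yaw -91.0 tool y [-0.03  -0.009 -1.   ]
yaw err 0.2 turn tool [-0.009 -0.004  0.029] -> shift after turn(cm) [-0.93  9.56 -0.91]
shift now (cm) [-1.21  9.51 -1.  ] dist 9.64
```

servo_tool:
  commands: [-0.009, 0, 0.029, -0.9, 1, -0.9, 0, 0, 0, 0, 0, 3, 0, 0, 0, 0, 0, 0, 3, 0, 0, 0, 0, 0, 0, 1, 0, 0, 0, 0, 0, 0, 0, 0, 0]

```text
t: 46.0
tool_pos: [0.4518, 0.3171, 0.1093]
tool_rot: [-0.024, -2.203, 2.213]
contact_force: [0.7, 0.5, -2.7]
opening: 0.033
```

Run:
```python
from h import *
from station import viewer
delta((.451,.323,.043),-90.8)
d=viewer.get_image("wrist"); cv2.imwrite("pics/w18.png",d["frame"][:,:,::-1])
```

```text
t 46.00 pos [0.4518 0.3171 0.1093] F [ 0.7  0.5 -2.7] open 0.033 q6 [ 0.48 -0.01  1.89 -0.    1.27  2.07]
tool z yaw -91.4 tool y [-0.003 -0.004 -1.   ]
yaw err 0.6 turn tool [-0.004 -0.01   0.003] -> shift after turn(cm) [ 0.09  6.63 -0.58]
shift now (cm) [ 0.08  6.63 -0.61] dist 6.66
```

View pics/w18.png

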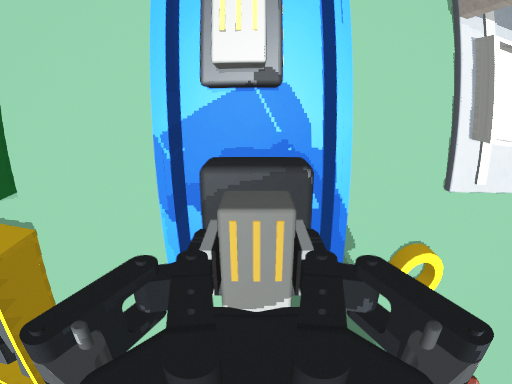

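The second pack is over the crate's near half, and there is a clear gap to the first one above it in the picture.

servo_tool:
  commands: [0, -0.01, 0, 0, 0.3, -0.55, 0, 0, 0, 0, 0, 2, 0, 0, 0, 0, 0, 0, 2, 0, 0, 0, 0, 0, 0, 1, 0, 0, 0, 0, 0, 0, 0, 0, 0]

```text
t: 46.55
tool_pos: [0.4584, 0.3258, 0.0638]
tool_rot: [-0.028, -2.224, 2.216]
contact_force: [0.1, -0.3, -2.8]
opening: 0.0331
```

Run:
```python
from h import *
delta((.451,.323,.043),-90.8)
```

```text
t 46.55 pos [0.4584 0.3258 0.0638] F [ 0.1 -0.3 -2.8] open 0.0331 q6 [ 0.49  0.06  1.9  -0.    1.17  2.07]
tool z yaw -90.8 tool y [ 0.011  0.003 -1.   ]
yaw err 0.0 turn tool [ 0.003 -0.    -0.011] -> shift after turn(cm) [0.74 2.08 0.29]
shift now (cm) [0.76 2.07 0.3 ] dist 2.22
```

servo_tool:
  commands: [0.003, 0, -0.011, 0.5, 0.7, 0.2, 0, 0, 0, 0, 0, 0.7, 0, 0, 0, 0, 0, 0, 0.4, 0, 0]

```text
t: 46.85
tool_pos: [0.4555, 0.3253, 0.0484]
tool_rot: [-0.02, -2.221, 2.213]
contact_force: [0.3, 0.8, -1.6]
opening: 0.033
```

servo_tool:
  commands: [0, 0, 0, 0, 0.4, 0, 0, 0, 0, 0, 0, 0.2, 0, 0]

```text
t: 47.05
tool_pos: [0.4558, 0.3255, 0.0426]
tool_rot: [-0.021, -2.221, 2.213]
contact_force: [-3.8, -2.1, 9.0]
opening: 0.033
```

It's on the floor. I'll release, rise, move clear, and check.

servo_tool:
  commands: [0, 0, 0, 0, 0, 0, 0.6, 0, 0, 0, 0, 0, 0, 0.6, 0, 0, 0, 0, 0, 0, 0.6, 0, 0, 0, 0, -2, 0, 0.6, 0, 0, 0, 0, -4, 0, 0.6, 0, 0, 0, 0, -4, 0, 0.7, 0, 0, 0, 0, -4, 0, 0.7, 0, 0, 0, 0, -2, 3, 0.7, 0, 0, 0, 0, 0, 4, 0.7, 0, 0, 0, 0, 0, 4, 0.7, 0, 0, 0, 0, 0, 4, 0.7, 0, 0, 0, 0, 0, 4, 0.7, 0, 0, 0, 0, 0, 4, 0.7, 0, 0, 0, 0, 0, 0, 0.7]

```text
t: 48.45
tool_pos: [0.4557, 0.0888, 0.2162]
tool_rot: [0.035, 2.221, -2.208]
contact_force: [0.3, 0.5, 0.2]
opening: 0.06
```

Run:
```python
from h import *
from station import viewer,monitor
print(monitor.get_obs()["tool_pos"],monitor.get_obs()["t"])
d=viewer.get_image("top"); cv2.imwrite("pics/top19.png",d["frame"][:,:,::-1])
W,H,S,V=segs(d,"top");Z=W[...,2];X,Y=W[...,0],W[...,1]
for n,c,p in comps((Z>.055)&(Z<.09)&(X>.37)&(X<.65)&(Y>.25)&(Y<.4),W,30): print("term",n,c,rect(p),np.nanmedian(p,0).round(4))
for n,c,p in comps((S<110)&(Z>.02)&(Z<.09)&(X>.39)&(X<.64)&(Y>.27)&(Y<.39),W,30): print("pack",n,c,rect(p),np.nanmedian(p,0).round(4))
for n,c,p in comps((H>20)&(H<35)&(S>150)&(Z<.05)&(X>.2)&(X<.5)&(Y>.05)&(Y<.25),W,30): print("roll",rect(p))
for n,c,p in comps((Z>.02)&(Z<.08)&(Y>.25)&(Y<.33)&(X>.67)&(X<.75)&(S<100),W,30): print("chuck",rect(p))
d=viewer.get_image("scene"); cv2.imwrite("pics/s19.png",cv2.resize(d["frame"][:,:,::-1],(768,576)))
```

```text
[0.45568787 0.08882941 0.21621647] 48.45
term 276 [111.4 187.5] ([0.5761, 0.3264], [52.8, 35.4], 0.1) [0.577  0.325  0.0697]
term 288 [111.4 232. ] ([0.4549, 0.327], [55.7, 34.8], 1.2) [0.455  0.3252 0.0698]
pack 598 [114.9 188.7] ([0.5755, 0.325], [58.5, 76.1], 88.4) [0.5732 0.3176 0.0436]
pack 581 [115.  232.1] ([0.4544, 0.3253], [60.6, 72.7], 89.3) [0.4539 0.3168 0.0458]
roll ([0.3523, 0.153], [56.5, 56.1], 88.3)
chuck ([0.7136, 0.3031], [36.6, 39.9], 82.4)
```

View pics/top19.png

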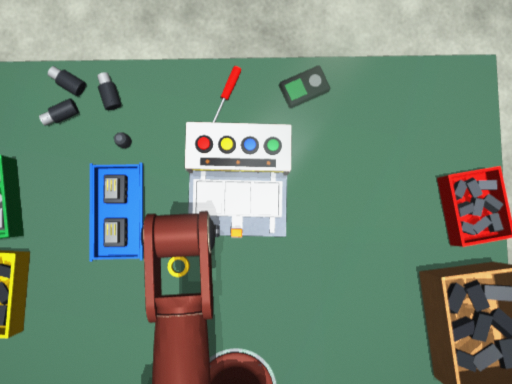

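View pics/s19.png

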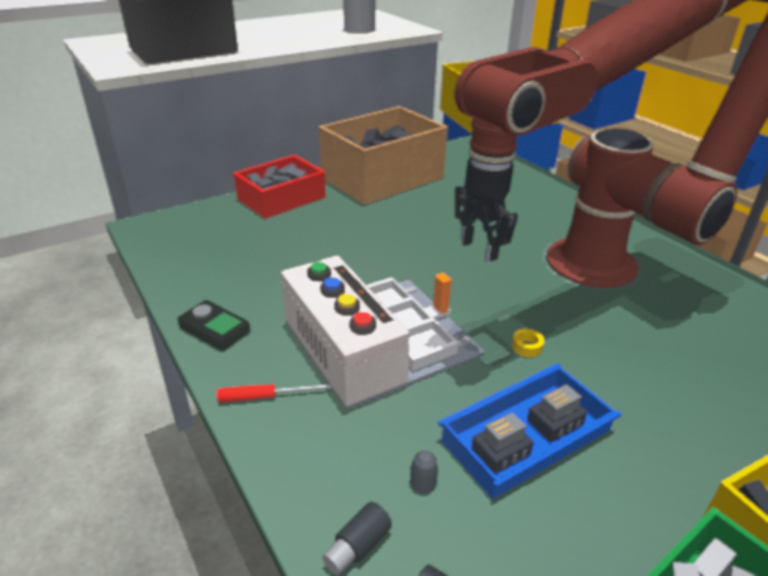

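Both packs stand flat in the crate at (115,188) and (115,232), with their tops at z = 0.070. The tray is empty and out, and the chuck and roll are in place. The robot is holding clear, so I'll hand in.

```bash
python3 -c "
from station import ticket
print(ticket.finish_job())"
```

```text
the job is handed in; nothing more can be done
None
```

The job is done and handed in at about 48.5 s. Only two packs were on the bench; neither the top, scene nor wrist pictures showed a third.

- **Loading and slide-in:** I stood one pack in the left bay and one in the right bay, then slid the tray in. The grip post measured 119.9 mm of travel and there was about 27 N at the end stop.
- **Keys:** I pressed yellow, blue and green once each, in that order, with the tray home. Each bottomed out at about z = 0.1455 (a drop of about 6 mm) with roughly 20 to 30 N, and was released before the next. A picture afterwards showed all four keys up. Red was not touched.
- **Pull-out and crate:** I pulled the tray back to its out stop, where the post measured the same place as at the start. Both packs then went into the crate.

**Last checks:**
- **Packs:** both are upright and unstacked on the crate floor, at (0.577, 0.325) and (0.455, 0.325). Their tops are at 0.070 m against 0.069 m expected.
- **Chuck:** it is unchanged, to within 0.2 mm.
- **Roll:** its centre came out 3 mm from the first measurement. The arm partly covered it in that picture, and I never went near it, so I take this as a measuring effect.
- **Tray and arm:** the tray is out and empty, and the gripper is open and clear of everything.

I saw no pack knocked aside and no grip slip, and no check failed.

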